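# Park the loaf pusher with the stop block that still grips

### The arm

A 6-joint arm with a two-finger parallel gripper is mounted at the origin on the work surface. World frame = base frame: x ahead of the robot, y to its left, z up, the work surface at z = 0. Lengths are in mm, angles in rad, forces in N, time in s.
With the tool pointing down it reaches from about 350 to 775 mm from the base axis. Payload 7.3 kg.
Tool frame: the origin (TCP) lies at the very end of the fingers, on their centre line; the grasp point (between the pads) lies 19 mm behind it; x points along the fingers, z is the direction in which the jaws open and shut, and the axes are right-handed (so a half turn about x gives the same grasp; the last joint's range is limited). The gripper opens to 92 mm and grips with 3 to 60 N. Pads are 19 mm wide; open, the fingers measure 130 mm over their backs; the gripper's body (75 mm by 190 mm) begins 47 mm behind the grasp point.
Start: joints at [-1.29, 0.342, 1.524, -0, 1.275, -0.146], TCP at [217.353, -477.915, 226.741] pointing down, gripper open.
Joint ranges: [-2.53, 2.53], [-0.77, 2.02], [0.04, 2.7], [-1, 4.14], [0.28, 2.66], [-3.11, 3.11]. Speed limits (rad/s): [2.57, 2.57, 3.14, 3.14, 3.14, 3.14].

### API

Orientations are given as [roll, pitch, yaw] about the fixed x, y, z axes, in that order (R = Rz(yaw) Ry(pitch) Rx(roll)).
In Python, from plant import * gives the robot as it stands.
- The arm moves only by the shell command python3 -m creep 'ROWS'. ROWS is JSON, a list of rows, each an object of numbers: "tx", "ty", "tz": the shift along the tool's x, y, z in cm; "wx", "wy", "wz": the turn, a rotation vector about the tool's x, y, z in rad; "gripper": the closure, from -1 (fully open) to 1 (shut). A call has 1 to 8 rows; each row is the pose to reach, as a shift and turn from the pose commanded when the call began, along the tool's axes at that moment; what a row does not reach only later rows make up. A row lasts 1/12 s, in which the tool goes at most 41.7 mm and 7.16 degrees, less where a joint would pass 70% of its speed; a pose out of reach is approached as far as the arm can. A call with a gripper value outside its range is refused whole. The fingers move at their own pace and stop on an object; the grip force is fixed at half the most. Time passes only in rows, so rows that repeat a pose let the fingers close. It gives the time, the measured TCP pose, the force and the opening at its end, in the units of the state.
- get_obs(): the state, without advancing time (a new reading comes with each control period).
- capture(name): name is "side" or "top" or "wrist"; returns a dict with "frame" (384x512x3 uint8, red, green, blue), "z_map" (384x512 float32, mm along the optical axis (not along the pixel's ray), 0 where there is no reading), "vertical_fov" (degrees; the focal length in pixels is half the picture's height over the tangent of half this angle, whatever the lens; pixels are square), "cx", "cy" (the principal point, pixels), "xyz" and "rotation" of the camera in the world. Camera axes: x right, y down, z forward; pixel columns grow to the right and rows downward; lengths in mm; the calibration is good to about 2 mm. A picture is of the moment at which its call begins.
- close_job(): hands the job in, once; it reports no verdict.
The state is a dict: "time": time; "joint_positions": joint angles; "dq": joint speeds; "tau": joint torques, N m; "tool_pos": TCP position; "tcp_rot": TCP orientation; "contact_force": force on the tool from outside, world axes, zero at the start; "moment": the same for the moment, N m; "grip_width": finger opening in mm.
Only numpy, scipy, OpenCV 4.12 (cv2) and the standard library are available. Lean on these libraries where they do the work, as an engineer would, in place of code of your own. Each camera call takes 0.05 s, during which the arm holds its last target.

### The job

The sprung loaf pusher on the steel counter has to be parked back, with its pointer between the two lines on its guide, by one of the three stop blocks standing on the counter in front of the white plate. Only one block's rubber foot still grips, so find it by dragging the blocks and feeling the drag, then push the plate back gently with that one and leave it upright there to hold it, with the other two well clear. Never let the pusher snap back, push it far past the lines, or disturb the tin, the shaker or the brush.

Things in the scene. Friction and masses are not known exactly. Their poses are not given: they have to be found in the camera images.
- pusher_face (a point): Middle of the front of the white push plate (100 mm wide, 12 thick, 5 to 21 mm above the counter); the point is 13 mm up and moves with the plate. Its x axis is the way the plate is pushed back, towards its guide (aluminium block 110 mm wide, 30 tall, 75 mm behind the plate at rest). A thin pointer strip stands up from the plate to 37 mm, 7 mm behind its face.
- pusher (a joint): How far the push plate is pushed back, in m: 0 at rest, 0.06 at its end stop. A spring returns it: 2.6 N at 0, 3.6 N at 0.025, 4.2 N at 0.040. The pointer lies between the two lines from 0.025 to 0.040. A worn block alone cannot hold it.
- block_a_mid (a point): One of three stop blocks that look alike: grey case 70 x 70 mm, block 73 mm tall with its grip bar on top (46 mm long along the block's x, 22 mm thick along its y, from 39 to 73 mm above the counter; grasp across the 22 mm). Point: the block's centre, 37 mm above the counter. One of the three has a grippy foot, two are worn slick; neither looks nor name tell which.
- block_b_mid (a point): Stop block as block_a, same point and axes. In all three the light case (0.3 kg) rides, with 3 mm play up and down and 1 mm sideways, on a captive 0.55 kg weight whose rubber foot (50 mm across, central) stands on the counter. Lifted 1 to 2 mm, the case leaves the weight standing, so a level drag feels the foot alone; lifted more, it carries the weight along.
- block_c_mid (a point): Stop block as block_a. With the case lifted 1 to 2 mm, a slow level drag (30 mm/s) takes about 4 to 6.5 N with the grippy foot, 1 to 1.6 N with a worn one (starting adds about 1 N); read it while moving, it fades after a stop. Pressing down raises both. Drag along the block's y, the way the fingers close: dragged hard along x the case can pitch in the fingers and scrape.
- tin: Bystander: open round aluminium tin, 110 mm across, 75 mm tall; origin under its centre.
- shaker: Bystander: white shaker jar, 60 mm across, 120 mm tall; origin under its centre.
- bench_brush: Bystander: wooden block of a bench brush, 50 x 160 x 30 mm, long along its y; origin under its centre.
Not all that is in view belongs to the job. What is shaped like the part that bears block_c_mid but red is not meant.

How it is judged (in metres and radians):
At the end, for the whole second after the job is handed in: The pusher stands still, pushed back by 25 to 40 mm (pointer between the lines), held by one upright block (tilt under 0.12 rad) whose centre is within 55 mm of the middle of the plate's face, the other two blocks' centres more than 80 mm from it (value of joint pusher between 0.025 and 0.04 m and velocity of joint pusher between -0.003 and 0.003 m/s and ((horizontal distance between block_a_mid and pusher_face below 0.055 m and angle between block_a_mid's own z axis and vertical below 0.12 rad and horizontal distance between each of block_b_mid, block_c_mid and pusher_face above 0.08 m) or (horizontal distance between block_b_mid and pusher_face below 0.055 m and angle between block_b_mid's own z axis and vertical below 0.12 rad and horizontal distance between each of block_a_mid, block_c_mid and pusher_face above 0.08 m) or (horizontal distance between block_c_mid and pusher_face below 0.055 m and angle between block_c_mid's own z axis and vertical below 0.12 rad and horizontal distance between each of block_a_mid, block_b_mid and pusher_face above 0.08 m))); the robot touches nothing.
It fails at once if the pusher snaps back (returns faster than 0.15 m/s) (velocity of joint pusher below -0.15 m/s).
It fails at once if the pusher is pushed back more than 52 mm (value of joint pusher above 0.052 m).
It fails at once if the pusher is rammed (more than 20 N on it) (contact force between pusher and anything else above 20 N).
It fails at once if the tin, the shaker or the brush is moved by more than 30 mm or tipped (distance of any of tin, shaker, bench_brush from where it was at the start of the episode above 0.03 m or angle between any of tin, shaker, bench_brush's own z axis and vertical above 0.3 rad).
It also fails if it takes over 72 s, if anything falls off the work surface, if the arm or the gripper's body presses on something with over 40 N, if the wrist force passes 120 N, or if a joint passes its speed limit or range.

## Working session

There is one attempt and no reset: what is moved stays moved. The work goes in short steps, Python scripts to look and compute and a shell command to move; the robot and the scene stay as the last step left them, time stands still between calls to the robot, and variables do not carry over. Pictures are saved under pics/ and viewed, and the job is handed in when it is done.

```bash
ls; mkdir -p pics
cat > h.py <<'E'
import numpy as np,cv2
from plant import *
def K(c):
    h=c["frame"].shape[0]; f=h/2/np.tan(np.radians(c["vertical_fov"])/2); return f
def ray(c,u,v):
    f=K(c); d=np.array([(u-c["cx"])/f,(v-c["cy"])/f,1.0]); return np.array(c["rotation"])@d
def onplane(c,u,v,z):
    d=ray(c,u,v); o=np.array(c["xyz"]); t=(z-o[2])/d[2]; return o+t*d
def cloud(c):
    h,w=c["z_map"].shape; f=K(c); v,u=np.mgrid[:h,:w]; z=c["z_map"]
    p=np.stack([(u-c["cx"])/f*z,(v-c["cy"])/f*z,z],-1)@np.array(c["rotation"]).T+np.array(c["xyz"])
    p[z==0]=np.nan; return p
def save(c,n): cv2.imwrite("pics/"+n+".png",cv2.cvtColor(c["frame"],cv2.COLOR_RGB2BGR))
E
python3 - <<'E'
from h import *
import pickle
for n in ["top","side","wrist"]:
    c=capture(n); save(c,n+"0"); pickle.dump(c,open(n+"0.pkl","wb")); print(n,c["vertical_fov"],c["cx"],c["cy"],c["xyz"],np.round(c["rotation"],3).tolist())
print(get_obs())
E
```

```text
pics
top 57.89842617698797 247.06736043895495 191.96648526624017 [ 439.39502162   16.88954161 1134.27553593] [-3.061, -0.008, -1.567]
side 53.456249220976325 256.0912311527684 189.6416824449903 [460.70397256 776.0115093  759.62226552] [-2.292, -0.003, -3.049]
wrist 71.57136529800982 257.14897480523905 194.14680186861037 [ 284.40660211 -448.04236412  384.11286804] [2.866, 0.001, -1.144]
{'time': 0.15, 'joint_positions': array([-1.29001184e+00,  3.42559605e-01,  1.52476298e+00, -2.31355165e-05,
        1.27542018e+00, -1.46020096e-01]), 'dq': array([-1.15190499e-03, -1.56337389e-03, -4.09292521e-03,  4.46129852e-04,
        5.43937460e-04,  3.42921545e-05]), 'tau': array([ 1.30928896e-03, -4.31470549e+01, -2.44352371e+01,  7.18067726e-02,
        5.37549821e-02, -1.00470138e-04]), 'tool_pos': array([ 217.25221301, -477.61371073,  226.21829856]), 'tcp_rot': array([3.01480829, 1.56964601, 1.8708233 ]), 'contact_force': array([ 0.22217404,  0.30010257, -0.43263407]), 'moment': array([-0.02831304, -0.01635588,  0.0099237 ]), 'grip_width': 91.64453246898513}
```

Run:
```python
s=open('h.py').read()
s=s.replace('from plant import *','from plant import *\nfrom scipy.spatial.transform import Rotation as Ro\ndef RR(c): return Ro.from_euler("xyz",c["rotation"]).as_matrix()')
s=s.replace('np.array(c["rotation"])','RR(c)')
open('h.py','w').write(s)
```

```text
(no output)
```

View pics/top0.png

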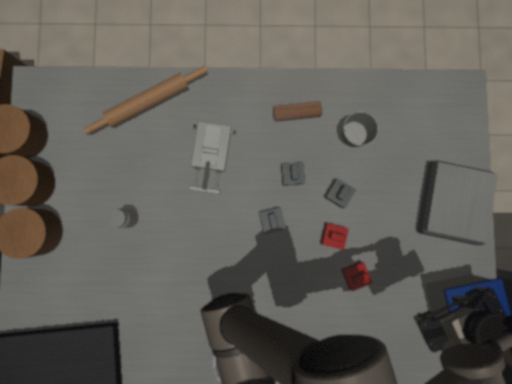

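View pics/side0.png

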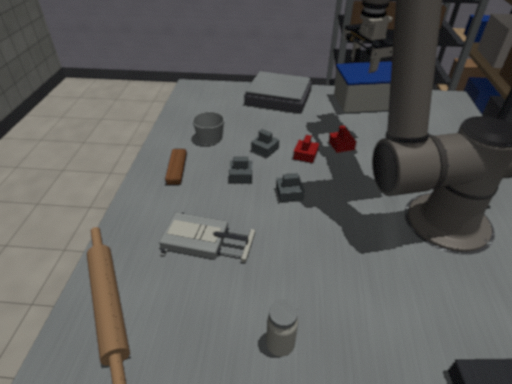

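View pics/wrist0.png

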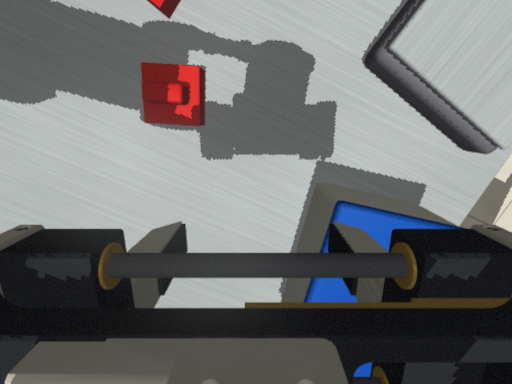

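Top view candidates: grey blocks at (292,173), (340,192) and (272,219) are the wanted ones. The red look-alikes at (334,236) and (357,275) are not meant. The plate is at (204,190), the guide at (211,150), the brush at (297,110), the tin at (356,129) and the shaker at (123,217).

Run:
```python
from h import *
import pickle
c=pickle.load(open("top0.pkl","rb"))
P=cloud(c)
f=c["frame"]
cv2.imwrite("pics/crop1.png",cv2.resize(cv2.cvtColor(f[110:250,180:370],cv2.COLOR_RGB2BGR),None,fx=4,fy=4,interpolation=cv2.INTER_CUBIC))
Z=P[...,2]
print("counter z",np.nanmedian(Z[230:300,130:200]))
for n,(u,v) in dict(b1=(292,173),b2=(340,192),b3=(272,219),guide=(211,147),plate=(204,190),tin=(356,129),brush=(297,110),shaker=(123,217),red1=(334,236),red2=(357,275)).items():
    s=np.s_[max(v-30,0):v+30,u-30:u+30]
    z=Z[s]; 
    for lo,hi in [(8,26),(26,50),(50,90),(90,140)]:
        m=((z>lo)&(z<hi)).astype(np.uint8)
        nl,lab,st,ce=cv2.connectedComponentsWithStats(m)
        for i in range(1,nl):
            if st[i,4]<12: continue
            pts=P[s][lab==i][:,:2].astype(np.float32)
            r=cv2.minAreaRect(pts)
            print(n,lo,hi,st[i,4],np.round(ce[i]+[u-30,v-30]),"z",np.round(np.median(P[s][lab==i][:,2]),1),"rect",np.round(r[0],1),np.round(r[1],1),round(r[2],1))
```

```text
counter z -0.504675252219613
b1 26 50 377 [293. 173.] z 38.4 rect [ 591.2 -140.2] [70.4 70.8] 4.7
b1 50 90 118 [295. 171.] z 71.3 rect [ 590.9 -139.7] [45.1 22.1] 4.1
b2 8 26 15 [330. 187.] z 17.8 rect [ 545.5 -260.7] [ 1.3 49.2] 59.7
b2 8 26 22 [335. 202.] z 18.5 rect [ 499.3 -272. ] [66.7  1.8] 58.3
b2 26 50 380 [340. 193.] z 38.2 rect [ 528.2 -290.9] [70.6 71. ] 58.9
b2 50 90 129 [343. 192.] z 71.4 rect [ 528.3 -290.8] [21.8 46. ] 58.9
b3 26 50 383 [272. 220.] z 38.3 rect [439.2 -72.4] [69.9 70.2] 13.2
b3 50 90 112 [273. 220.] z 71.7 rect [439.3 -72.7] [45.7 22.3] 13.1
guide 8 26 16 [194. 126.] z 13.1 rect [748.7 181.9] [10.4 10. ] 4.6
guide 8 26 20 [234. 131.] z 12.3 rect [731.4  52.9] [19.6 11.8] 76.2
guide 8 26 43 [197. 170.] z 15.5 rect [596.3 166.6] [36.9 31.9] 86.2
guide 8 26 37 [219. 171.] z 16.1 rect [595.5  96.9] [26.5 40.6] 11.2
guide 26 50 1522 [211. 146.] z 30.0 rect [665.9 126.6] [109.5 178.6] 81.8
plate 8 26 243 [206. 181.] z 17.6 rect [575.1 136.2] [104.1  88.1] 82.9
plate 26 50 354 [209. 167.] z 31.2 rect [585.6 132.3] [ 91.7 106.5] 0.3
tin 8 26 101 [361. 126.] z 1
[... 760 characters left out ...]
 140 337 [118. 217.] z 118.8 rect [445.4 387.7] [56.7 52.4] 0.2
red1 8 26 24 [324. 233.] z 18.4 rect [ 398.7 -237.5] [ 1.8 65.9] 77.2
red1 8 26 19 [356. 263.] z 14.6 rect [ 303.6 -338.8] [ 2.3 40.9] 20.8
red1 26 50 395 [334. 236.] z 35.2 rect [ 391.2 -270.5] [71.8 69.7] 77.0
red1 26 50 27 [359. 264.] z 33.9 rect [ 304.2 -341.7] [ 9. 30.] 2.4
red1 50 90 116 [338. 236.] z 68.3 rect [ 391.  -271.1] [46.9 21.5] 76.2
red2 8 26 57 [349. 271.] z 16.1 rect [ 275.7 -317.4] [47.7 96.5] 66.8
red2 26 50 48 [338. 246.] z 35.3 rect [ 361.3 -272.6] [54.2 12.3] 77.6
red2 26 50 397 [357. 275.] z 35.4 rect [ 266.7 -339.8] [70.3 70.8] 20.4
red2 50 90 134 [361. 277.] z 68.0 rect [ 266.7 -339.2] [22.1 46.6] 21.7
```

View pics/crop1.png

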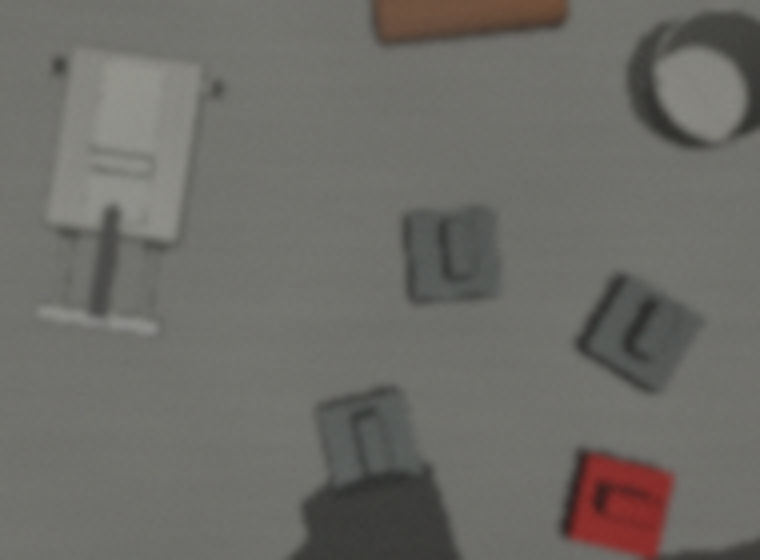

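```bash
cat >> h.py <<'E'
def tgt(xyz,openang_deg,o=None):
    """tool-axis shift (cm) and rotvec to reach a tool-down pose with opening axis (z) at given world angle (mod 180, nearest)"""
    o=o or get_obs(); R=Ro.from_euler("xyz",o["tcp_rot"]).as_matrix()
    best=None
    for a in (openang_deg,openang_deg+180):
        a=np.radians(a); z=np.array([np.cos(a),np.sin(a),0]); x=np.array([0,0,-1.]); T=np.stack([x,np.cross(z,x),z],1)
        w=Ro.from_matrix(R.T@T).as_rotvec()
        if best is None or np.linalg.norm(w)<np.linalg.norm(best): best=w; 
    s=R.T@(np.array(xyz)-o["tool_pos"])/10
    return np.round(s,2),np.round(best,3)
def st():
    o=get_obs(); R=Ro.from_euler("xyz",o["tcp_rot"]).as_matrix()
    print("t %.2f"%o["time"],"pos",np.round(o["tool_pos"],1),"zang %.1f"%np.degrees(np.arctan2(R[1,2],R[0,2])),"xax",np.round(R[:,0],3),"Ft",np.round(R.T@o["contact_force"],2),"w %.1f"%o["grip_width"],"q",np.round(o["joint_positions"],2)); return o
E
python3 - <<'E'
from h import *
import pickle
st()
c=pickle.load(open("top0.pkl","rb"))
P=cloud(c);Z=P[...,2]
f=c["frame"].astype(int)
# plate: bright pixels around (204,190)
g=f.min(-1); s=np.s_[180:200,180:230]
print(g[184:196,186:224:3])
m=(g[s]>125); ys,xs=np.nonzero(m)
pts=np.array([onplane(c,x+180,y+180,21)[:2] for x,y in zip(xs,ys)],np.float32)
print("plate top",len(pts),cv2.minAreaRect(pts))
s=np.s_[100:178,180:250]
m=(Z[s]>26)&(Z[s]<45)
nl,lab,stt,ce=cv2.connectedComponentsWithStats(cv2.morphologyEx(m.astype(np.uint8),cv2.MORPH_OPEN,np.ones((5,5))))
i=1+stt[1:,4].argmax(); print("guide",cv2.minAreaRect(P[s][lab==i][:,:2].astype(np.float32)))
c=pickle.load(open("side0.pkl","rb"))
f=c["frame"]; cv2.imwrite("pics/crops.png",cv2.resize(cv2.cvtColor(f[140:280,150:340],cv2.COLOR_RGB2BGR),None,fx=4,fy=4,interpolation=cv2.INTER_CUBIC))
P=cloud(c);Z=P[...,2]
for n,(u,v) in dict(b1=(240,170),b2=(265,145),b3=(289,188)).items():
    s=np.s_[v-25:v+25,u-25:u+25]
    m=((Z[s]>55)&(Z[s]<90)).astype(np.uint8); nl,lab,stt,ce=cv2.connectedComponentsWithStats(m)
    i=1+stt[1:,4].argmax(); r=cv2.minAreaRect(P[s][lab==i][:,:2].astype(np.float32)); print(n,ce[i],np.nanmax(P[s][lab==i][:,2]),r)
    m=((Z[s]>34)&(Z[s]<43)).astype(np.uint8); nl,lab,stt,ce=cv2.connectedComponentsWithStats(m)
    i=1+stt[1:,4].argmax(); r=cv2.minAreaRect(P[s][lab==i][:,:2].astype(np.float32)); print(n,r)
E
```

```text
t 0.15 pos [ 217.3 -477.6  226.2] zang -65.5 xax [-0.     0.001 -1.   ] Ft [ 0.43  0.33 -0.18] w 91.6 q [-1.29  0.34  1.52 -0.    1.28 -0.15]
[[109 108 104 102 108 103  73  91 110 107 104 105 109]
 [109 105 105 104 104  99  72  91 109 107 102 105 108]
 [110 112 119 111 104  97  75  93 109 106 103 108 110]
 [109 117 132 124 118 104  75  97 106 103 105 107 109]
 [108 119 133 135 132 116  86 107 107 105 104 106 109]
 [108 112 121 132 133 127 109 120 121 116 110 103 109]
 [108 107 109 120 121 128 122 129 134 133 125 107 108]
 [106 106 107 109 110 117 118 122 136 137 136 115 108]
 [106 107 106 106 107 108 108 113 122 124 135 117 109]
 [108 108 108 108 107 107 107 108 108 112 122 109 109]
 [108 108 108 109 108 110 108 107 106 108 112 105 108]
 [108 108 108 110 108 109 107 109 110 109 108 107 109]]
plate top 52 ((536.5541381835938, 146.6431427001953), (91.49853515625, 6.838912010192871), 82.10185241699219)
guide ((675.4185180664062, 125.13323974609375), (109.33534240722656, 159.64710998535156), 82.00132751464844)
b1 [25.75912409 15.5620438 ] 76.58764657546999 ((589.6342163085938, -137.23471069335938), (44.793460845947266, 24.54965591430664), 2.4235048294067383)
b1 ((590.4761962890625, -138.2233428955078), (69.24640655517578, 75.71427154541016), 5.745956897735596)
b2 [25.42477876 14.22123894] 78.47998764363751 ((525.668212890625, -287.4432678222656), (23.269495010375977, 43.908294677734375), 62.11027908325195)
b2 ((526.0226440429688, -288.62994384765625), (72.2933578491211, 73.32223510742188), 57.7712287902832)
b3 [26.59872611 14.78980892] 77.99075734845007 ((436.832763671875, -69.02609252929688), (46.76620101928711, 23.416330337524414), 11.514062881469727)
b3 ((437.1828918457031, -69.08549499511719), (70.22589111328125, 72.63561248779297), 12.963154792785645)
```

View pics/crops.png

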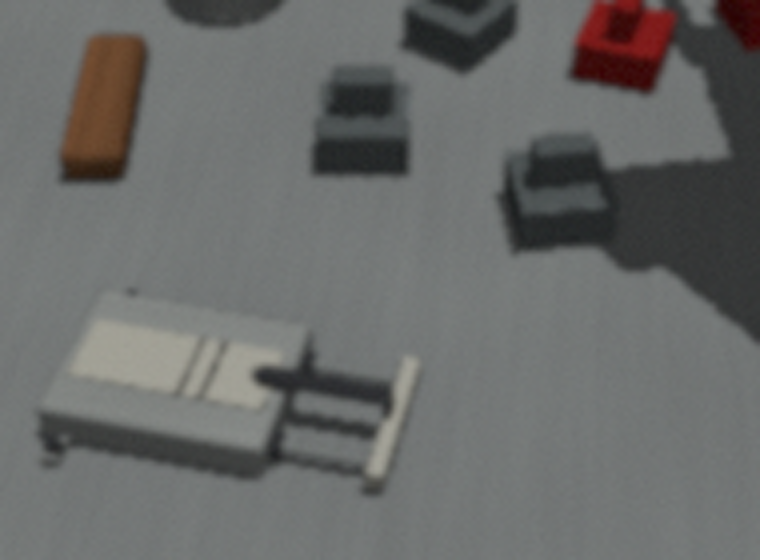

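Run:
```python
from h import *
print(tgt([527.5,-290,110],58.9)); print(tgt([527.5,-290,44],58.9))
```

```text
(array([11.63, 36.01, -4.22]), array([ 0.97 , -0.001,  0.   ]))
(array([18.23, 36.01, -4.21]), array([ 0.97 , -0.001,  0.   ]))
```

```bash
python3 -m creep '[{"tx":0.5,"ty":18,"tz":-2.1,"wx":0.485,"gripper":-1},{"tx":1,"ty":18,"tz":-2.1,"wx":0.485},{"tx":2,"ty":18,"tz":-2.1,"wx":0.485},{"tx":11.6,"ty":36,"tz":-4.2,"wx":0.97},{"tx":11.6,"ty":36,"tz":-4.2,"wx":0.97},{"tx":11.6,"ty":36,"tz":-4.2,"wx":0.97},{"tx":11.6,"ty":36,"tz":-4.2,"wx":0.97},{"tx":11.6,"ty":36,"tz":-4.2,"wx":0.97}]'
python3 - <<'E'
from h import *
st();print(tgt([527.5,-290,44],58.9))
E
```

```text
t 0.15 pos [ 217.3 -477.6  226.2] zang -65.5 xax [-0.     0.001 -1.   ] Ft [ 0.43  0.33 -0.18] w 91.6 q [-1.29  0.34  1.52 -0.    1.28 -0.15]
(array([18.23, 36.01, -4.21]), array([ 0.97 , -0.001,  0.   ]))validation failed for argument at $[0]...
```

```bash
python3 -m creep '[{"tx":0.5,"ty":18,"tz":-2.1,"wx":0.485,"wy":0,"wz":0,"gripper":-1},{"tx":1,"ty":18,"tz":-2.1,"wx":0.485,"wy":0,"wz":0,"gripper":-1},{"tx":2,"ty":18,"tz":-2.1,"wx":0.485,"wy":0,"wz":0,"gripper":-1},{"tx":3,"ty":36,"tz":-4.2,"wx":0.97,"wy":0,"wz":0,"gripper":-1},{"tx":6,"ty":36,"tz":-4.2,"wx":0.97,"wy":0,"wz":0,"gripper":-1},{"tx":11.6,"ty":36,"tz":-4.2,"wx":0.97,"wy":0,"wz":0,"gripper":-1},{"tx":11.6,"ty":36,"tz":-4.2,"wx":0.97,"wy":0,"wz":0,"gripper":-1},{"tx":11.6,"ty":36,"tz":-4.2,"wx":0.97,"wy":0,"wz":0,"gripper":-1}]'
python3 - <<'E'
from h import *
st();print(tgt([527.5,-290,44],58.9))
E
```

```text
time: 0.82
tool_pos: [468.3, -326.5, 148.4]
tcp_rot: [1.028, 1.57, -1.045]
contact_force: [-0.1, -0.2, -0.4]
grip_width: 92.2
t 0.82 pos [ 468.3 -326.5  148.4] zang -118.7 xax [ 0. -0. -1.] Ft [0.36 0.02 0.18] w 92.2 q [-0.74  0.5   1.51 -0.    1.14  1.33]
(array([10.44,  3.44, -6.05]), array([ 0.041,  0.   , -0.   ]))
```

```bash
python3 -m creep '[{"tx":0,"ty":0,"tz":0,"wx":0,"wy":0,"wz":0,"gripper":-1},{"tx":0,"ty":0,"tz":0,"wx":0,"wy":0,"wz":0,"gripper":-1}]' >/dev/null
python3 - <<'E'
from h import *
st();print(tgt([527.5,-290,44],58.9))
c=capture("wrist"); save(c,"w1")
E
```

```text
t 0.98 pos [ 467.6 -325.8  147.4] zang -118.2 xax [-0.003  0.002 -1.   ] Ft [0.24 0.69 0.66] w 92.2 q [-0.74  0.5   1.51 -0.    1.14  1.32]
(array([10.33,  3.63, -5.97]), array([ 0.051, -0.001,  0.003]))
```

View pics/w1.png

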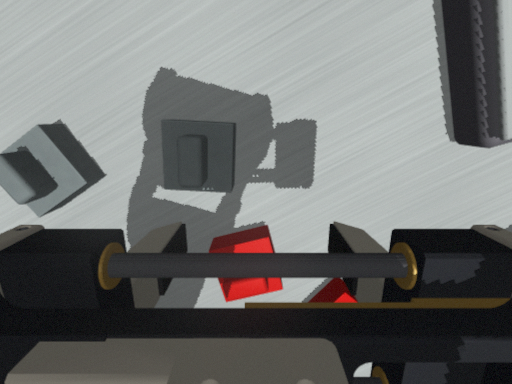

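The wrist view shows block b2 at (198,155), its bar square to the jaws. The other grey block is at the left (45,170), and the reds are at (245,260) and (335,295).

Run:
```python
from h import *
c=capture("wrist"); P=cloud(c); Z=P[...,2]
for s in [np.s_[100:215,140:260],np.s_[100:225,0:110]]:
  for lo,hi in [(55,90),(30,46)]:
    m=((Z[s]>lo)&(Z[s]<hi)).astype(np.uint8); nl,lab,stt,ce=cv2.connectedComponentsWithStats(m)
    i=1+stt[1:,4].argmax(); q=P[s][lab==i]; print(stt[i,4],np.median(q[:,2]),cv2.minAreaRect(q[:,:2].astype(np.float32)))
st()
```

```text
1387 72.5560881522903 ((527.6656494140625, -290.72015380859375), (22.193763732910156, 45.899600982666016), 58.71607208251953)
3377 39.05888301705113 ((527.6373901367188, -290.4047546386719), (70.26167297363281, 70.1894302368164), 58.7859001159668)
1608 70.95851322543785 ((590.0678100585938, -140.01153564453125), (45.031494140625, 22.85757827758789), 4.842802047729492)
3132 38.95443901794465 ((590.8574829101562, -139.39541625976562), (70.60005187988281, 72.70738220214844), 4.976014614105225)
t 1.08 pos [ 466.7 -328.   149.3] zang -118.3 xax [-0. -0. -1.] Ft [ 0.16 -0.15  0.31] w 91.4 q [-0.75  0.49  1.51 -0.    1.14  1.32]
```

```bash
python3 -m creep '[{"tx":1,"ty":1.8,"tz":-3,"wx":0.05,"wy":0,"wz":0,"gripper":-1},{"tx":3,"ty":3.56,"tz":-6.05,"wx":0.05,"wy":0,"wz":0,"gripper":-1},{"tx":5,"ty":3.56,"tz":-6.05,"wx":0.05,"wy":0,"wz":0,"gripper":-1},{"tx":7,"ty":3.56,"tz":-6.05,"wx":0.05,"wy":0,"wz":0,"gripper":-1},{"tx":9,"ty":3.56,"tz":-6.05,"wx":0.05,"wy":0,"wz":0,"gripper":-1},{"tx":10.4,"ty":3.56,"tz":-6.05,"wx":0.05,"wy":0,"wz":0,"gripper":-1},{"tx":10.4,"ty":3.56,"tz":-6.05,"wx":0.05,"wy":0,"wz":0,"gripper":-0.5},{"tx":10.4,"ty":3.56,"tz":-6.05,"wx":0.05,"wy":0,"wz":0,"gripper":1}]'
python3 - <<'E'
from h import *
st()
E
```

```text
time: 1.75
tool_pos: [526.3, -292.5, 45.6]
tcp_rot: [-0.328, 1.571, -2.446]
contact_force: [0.6, 0.2, 0.8]
grip_width: 82.4
t 1.75 pos [ 526.3 -292.5   45.6] zang -121.3 xax [-0. -0. -1.] Ft [-0.79  0.45 -0.48] w 82.4 q [-0.63  0.67  1.52 -0.    0.96  1.48]
```

```bash
python3 -m creep '[{"tx":0,"ty":0,"tz":0,"wx":0,"wy":0,"wz":0,"gripper":1},{"tx":0,"ty":0,"tz":0,"wx":0,"wy":0,"wz":0,"gripper":1},{"tx":0,"ty":0,"tz":0,"wx":0,"wy":0,"wz":0,"gripper":1},{"tx":0,"ty":0,"tz":0,"wx":0,"wy":0,"wz":0,"gripper":1}]'
python3 - <<'E'
from h import *
st()
E
```

```text
time: 2.08
tool_pos: [527.4, -291.8, 46.2]
tcp_rot: [1.445, 1.569, -0.672]
contact_force: [0.8, 0.6, 0.6]
grip_width: 56.1
t 2.08 pos [ 527.4 -291.8   46.2] zang -121.3 xax [ 0.001 -0.001 -1.   ] Ft [-0.59  0.37 -0.97] w 56.1 q [-0.63  0.67  1.52 -0.    0.96  1.48]
```

```bash
python3 -m creep '[{"tx":0,"ty":0,"tz":0,"wx":0,"wy":0,"wz":0,"gripper":1},{"tx":0,"ty":0,"tz":0,"wx":0,"wy":0,"wz":0,"gripper":1},{"tx":0,"ty":0,"tz":0,"wx":0,"wy":0,"wz":0,"gripper":1},{"tx":0,"ty":0,"tz":0,"wx":0,"wy":0,"wz":0,"gripper":1},{"tx":0,"ty":0,"tz":0,"wx":0,"wy":0,"wz":0,"gripper":1},{"tx":0,"ty":0,"tz":0,"wx":0,"wy":0,"wz":0,"gripper":1},{"tx":0,"ty":0,"tz":0,"wx":0,"wy":0,"wz":0,"gripper":1}]'
python3 - <<'E'
from h import *
st()
E
```

```text
time: 2.67
tool_pos: [527.1, -291.2, 45.2]
tcp_rot: [-2.844, 1.571, 1.323]
contact_force: [0.3, 0.4, -0.0]
grip_width: 22.0
t 2.67 pos [ 527.1 -291.2   45.2] zang -121.2 xax [ 0.  0. -1.] Ft [ 0.04  0.09 -0.53] w 22.0 q [-0.63  0.67  1.52  0.    0.96  1.48]
```

```bash
python3 -m creep '[{"tx":-0.08,"ty":0,"tz":0,"wx":0,"wy":0,"wz":0,"gripper":1},{"tx":-0.16,"ty":0,"tz":0,"wx":0,"wy":0,"wz":0,"gripper":1},{"tx":-0.16,"ty":0,"tz":0,"wx":0,"wy":0,"wz":0,"gripper":1},{"tx":-0.16,"ty":0,"tz":0,"wx":0,"wy":0,"wz":0,"gripper":1}]'
python3 - <<'E'
from h import *
st()
E
```

```text
time: 3.0
tool_pos: [526.9, -291.2, 46.5]
tcp_rot: [-1.776, 1.57, 2.391]
contact_force: [-0.3, 1.0, -2.9]
grip_width: 21.9
t 3.00 pos [ 526.9 -291.2   46.5] zang -121.3 xax [-0.  0. -1.] Ft [ 2.94 -0.77 -0.73] w 21.9 q [-0.63  0.67  1.52  0.    0.96  1.48]
```

Down-force is 2.9 N, so the case alone is lifted. Dragging.

```bash
python3 -m creep '[{"tx":0,"ty":0,"tz":-0.25,"wx":0,"wy":0,"wz":0,"gripper":1},{"tx":0,"ty":0,"tz":-0.5,"wx":0,"wy":0,"wz":0,"gripper":1},{"tx":0,"ty":0,"tz":-0.75,"wx":0,"wy":0,"wz":0,"gripper":1},{"tx":0,"ty":0,"tz":-1,"wx":0,"wy":0,"wz":0,"gripper":1},{"tx":0,"ty":0,"tz":-1.25,"wx":0,"wy":0,"wz":0,"gripper":1},{"tx":0,"ty":0,"tz":-1.5,"wx":0,"wy":0,"wz":0,"gripper":1}]'
python3 - <<'E'
from h import *
st()
E
```

```text
time: 3.5
tool_pos: [534.9, -278.4, 46.8]
tcp_rot: [0.323, 1.571, -1.793]
contact_force: [-0.9, -2.3, -3.4]
grip_width: 21.9
t 3.50 pos [ 534.9 -278.4   46.8] zang -121.2 xax [-0. -0. -1.] Ft [3.37 0.46 2.39] w 21.9 q [-0.61  0.67  1.51 -0.    0.96  1.51]
```

```bash
python3 -m creep '[{"tx":0,"ty":0,"tz":-0.25,"wx":0,"wy":0,"wz":0,"gripper":1},{"tx":0,"ty":0,"tz":-0.5,"wx":0,"wy":0,"wz":0,"gripper":1},{"tx":0,"ty":0,"tz":-0.75,"wx":0,"wy":0,"wz":0,"gripper":1},{"tx":0,"ty":0,"tz":-1,"wx":0,"wy":0,"wz":0,"gripper":1}]'
python3 - <<'E'
from h import *
st()
E
```

```text
time: 3.83
tool_pos: [540.2, -269.8, 46.8]
tcp_rot: [0.632, 1.571, -1.484]
contact_force: [-0.4, -0.6, -3.4]
grip_width: 21.8
t 3.83 pos [ 540.2 -269.8   46.8] zang -121.2 xax [ 0. -0. -1.] Ft [ 3.43 -0.05  0.68] w 21.8 q [-0.59  0.67  1.51 -0.    0.96  1.53]
```

```bash
python3 -m creep '[{"tx":0,"ty":0,"tz":-0.25,"wx":0,"wy":0,"wz":0,"gripper":1},{"tx":0,"ty":0,"tz":-0.5,"wx":0,"wy":0,"wz":0,"gripper":1},{"tx":0,"ty":0,"tz":-0.75,"wx":0,"wy":0,"wz":0,"gripper":1},{"tx":0,"ty":0,"tz":-1,"wx":0,"wy":0,"wz":0,"gripper":1}]'
python3 - <<'E'
from h import *
st()
E
```

```text
time: 4.17
tool_pos: [545.3, -261.3, 46.8]
tcp_rot: [0.318, 1.571, -1.799]
contact_force: [-0.7, -0.8, -3.5]
grip_width: 21.7
t 4.17 pos [ 545.3 -261.3   46.8] zang -121.3 xax [-0. -0. -1.] Ft [ 3.52 -0.15  1.03] w 21.7 q [-0.57  0.67  1.51 -0.    0.96  1.54]
```

Moving drag is about 0.7–1.0 N, so b2 is worn. Put it down and go to b1.

```bash
python3 -m creep '[{"tx":0.1,"ty":0,"tz":0,"wx":0,"wy":0,"wz":0,"gripper":1},{"tx":0.18,"ty":0,"tz":0,"wx":0,"wy":0,"wz":0,"gripper":1},{"tx":0.18,"ty":0,"tz":0,"wx":0,"wy":0,"wz":0,"gripper":-1},{"tx":0.18,"ty":0,"tz":0,"wx":0,"wy":0,"wz":0,"gripper":-1},{"tx":0.18,"ty":0,"tz":0,"wx":0,"wy":0,"wz":0,"gripper":-1},{"tx":0.18,"ty":0,"tz":0,"wx":0,"wy":0,"wz":0,"gripper":-1},{"tx":-2.5,"ty":0,"tz":0,"wx":0,"wy":0,"wz":0,"gripper":-1},{"tx":-6,"ty":0,"tz":0,"wx":0,"wy":0,"wz":0,"gripper":-1}]'
python3 - <<'E'
from h import *
o=st(); print(tgt([590.5,-139.8,46],94.6,o))
E
```

```text
time: 4.83
tool_pos: [543.3, -260.4, 104.5]
tcp_rot: [-1.594, 1.564, 2.572]
contact_force: [0.7, -0.8, -0.2]
grip_width: 57.3
t 4.83 pos [ 543.3 -260.4  104.5] zang -121.3 xax [-0.006  0.004 -1.   ] Ft [0.17 1.04 0.35] w 57.3 q [-0.57  0.6   1.46 -0.    1.09  1.54]
(array([  5.87,  -2.18, -12.76]), array([-0.626, -0.002,  0.007]))
```

```bash
python3 -m creep '[{"tx":0,"ty":-0.8,"tz":-4,"wx":-0.12,"wy":0,"wz":0,"gripper":-1},{"tx":0,"ty":-1.6,"tz":-8,"wx":-0.24,"wy":0,"wz":0,"gripper":-1},{"tx":0,"ty":-2.4,"tz":-12.7,"wx":-0.36,"wy":0,"wz":0,"gripper":-1},{"tx":0,"ty":-2.4,"tz":-12.7,"wx":-0.48,"wy":0,"wz":0,"gripper":-1},{"tx":0,"ty":-2.4,"tz":-12.7,"wx":-0.6,"wy":0,"wz":0,"gripper":-1},{"tx":0,"ty":-2.4,"tz":-12.7,"wx":-0.626,"wy":0,"wz":0,"gripper":-1},{"tx":0,"ty":-2.4,"tz":-12.7,"wx":-0.626,"wy":0,"wz":0,"gripper":-1}]'
python3 - <<'E'
from h import *
o=st(); print(tgt([590.5,-139.8,46],94.6,o))
c=capture("top"); save(c,"t1")
o=st(); print(tgt([590.5,-139.8,46],94.6,o))
E
```

```text
time: 5.42
tool_pos: [590.7, -140.0, 106.9]
tcp_rot: [0.828, 1.571, -0.66]
contact_force: [0.3, -0.5, 0.2]
grip_width: 91.8
t 5.42 pos [ 590.7 -140.   106.9] zang -85.3 xax [ 0. -0. -1.] Ft [-0.24  0.28  0.54] w 91.8 q [-0.36  0.6   1.45 -0.    1.09  1.13]
(array([ 6.09, -0.02, -0.02]), array([ 0.002,  0.   , -0.   ]))
t 5.47 pos [ 590.6 -140.3  106.9] zang -85.4 xax [ 0. -0. -1.] Ft [ 0.1   0.12 -0.44] w 91.9 q [-0.36  0.6   1.45 -0.    1.09  1.13]
(array([ 6.09, -0.01, -0.05]), array([-0.,  0., -0.]))
```

```bash
python3 -m creep '[{"tx":2,"ty":0,"tz":0,"wx":0,"wy":0,"wz":0,"gripper":-0.2},{"tx":4,"ty":0,"tz":0,"wx":0,"wy":0,"wz":0,"gripper":-0.2},{"tx":6.1,"ty":0,"tz":0,"wx":0,"wy":0,"wz":0,"gripper":-0.2},{"tx":6.1,"ty":0,"tz":0,"wx":0,"wy":0,"wz":0,"gripper":1},{"tx":6.1,"ty":0,"tz":0,"wx":0,"wy":0,"wz":0,"gripper":1},{"tx":6.1,"ty":0,"tz":0,"wx":0,"wy":0,"wz":0,"gripper":1},{"tx":6.1,"ty":0,"tz":0,"wx":0,"wy":0,"wz":0,"gripper":1},{"tx":6.1,"ty":0,"tz":0,"wx":0,"wy":0,"wz":0,"gripper":1}]' ; python3 -m creep '[{"tx":0,"ty":0,"tz":0,"wx":0,"wy":0,"wz":0,"gripper":1},{"tx":0,"ty":0,"tz":0,"wx":0,"wy":0,"wz":0,"gripper":1},{"tx":0,"ty":0,"tz":0,"wx":0,"wy":0,"wz":0,"gripper":1},{"tx":0,"ty":0,"tz":0,"wx":0,"wy":0,"wz":0,"gripper":1},{"tx":0,"ty":0,"tz":0,"wx":0,"wy":0,"wz":0,"gripper":1},{"tx":0,"ty":0,"tz":0,"wx":0,"wy":0,"wz":0,"gripper":1}]'
python3 - <<'E'
from h import *
st()
E
```

```text
time: 6.13
tool_pos: [591.4, -140.8, 47.2]
tcp_rot: [1.103, 1.568, -0.387]
contact_force: [0.3, 0.5, -0.8]
grip_width: 42.8
time: 6.63
tool_pos: [590.7, -140.2, 46.2]
tcp_rot: [1.805, 1.57, 0.314]
contact_force: [-1.4, 2.9, 6.2]
grip_width: 21.7
t 6.63 pos [ 590.7 -140.2   46.2] zang -85.4 xax [ 0.  0. -1.] Ft [-6.21 -1.11 -2.96] w 21.7 q [-0.36  0.67  1.5   0.    0.97  1.13]
```

```bash
python3 -m creep '[{"tx":-0.08,"ty":0,"tz":0,"wx":0,"wy":0,"wz":0,"gripper":1},{"tx":-0.16,"ty":0,"tz":0,"wx":0,"wy":0,"wz":0,"gripper":1},{"tx":-0.16,"ty":0,"tz":0,"wx":0,"wy":0,"wz":0,"gripper":1},{"tx":-0.16,"ty":0,"tz":0,"wx":0,"wy":0,"wz":0,"gripper":1}]'
python3 - <<'E'
from h import *
st()
E
```

```text
time: 6.97
tool_pos: [590.1, -140.3, 46.7]
tcp_rot: [-1.984, 1.569, 2.809]
contact_force: [-1.2, 2.5, -2.7]
grip_width: 21.9
t 6.97 pos [ 590.1 -140.3   46.7] zang -85.4 xax [-0.001  0.    -1.   ] Ft [ 2.67 -0.99 -2.54] w 21.9 q [-0.36  0.67  1.5  -0.    0.97  1.13]
```

```bash
python3 -m creep '[{"tx":0,"ty":0,"tz":-0.25,"wx":0,"wy":0,"wz":0,"gripper":1},{"tx":0,"ty":0,"tz":-0.5,"wx":0,"wy":0,"wz":0,"gripper":1},{"tx":0,"ty":0,"tz":-0.75,"wx":0,"wy":0,"wz":0,"gripper":1},{"tx":0,"ty":0,"tz":-1,"wx":0,"wy":0,"wz":0,"gripper":1},{"tx":0,"ty":0,"tz":-1.25,"wx":0,"wy":0,"wz":0,"gripper":1},{"tx":0,"ty":0,"tz":-1.5,"wx":0,"wy":0,"wz":0,"gripper":1}]'
python3 - <<'E'
from h import *
st()
E
```

```text
time: 7.47
tool_pos: [589.4, -125.4, 47.4]
tcp_rot: [0.588, 1.57, -0.902]
contact_force: [-0.1, -1.8, -4.6]
grip_width: 21.7
t 7.47 pos [ 589.4 -125.4   47.4] zang -85.4 xax [ 0. -0. -1.] Ft [ 4.56 -0.28  1.79] w 21.7 q [-0.34  0.67  1.51 -0.    0.96  1.15]
```

```bash
python3 -m creep '[{"tx":0,"ty":0,"tz":-0.25,"wx":0,"wy":0,"wz":0,"gripper":1},{"tx":0,"ty":0,"tz":-0.5,"wx":0,"wy":0,"wz":0,"gripper":1},{"tx":0,"ty":0,"tz":-0.75,"wx":0,"wy":0,"wz":0,"gripper":1},{"tx":0,"ty":0,"tz":-1,"wx":0,"wy":0,"wz":0,"gripper":1}]'
python3 - <<'E'
from h import *
st()
E
```

```text
time: 7.8
tool_pos: [588.6, -115.3, 47.4]
tcp_rot: [0.607, 1.571, -0.883]
contact_force: [1.0, -2.1, -3.4]
grip_width: 21.6
t 7.80 pos [ 588.6 -115.3   47.4] zang -85.4 xax [ 0. -0. -1.] Ft [3.35 0.87 2.19] w 21.6 q [-0.32  0.66  1.52 -0.    0.96  1.17]
```

```bash
python3 -m creep '[{"tx":0,"ty":0,"tz":-0.25,"wx":0,"wy":0,"wz":0,"gripper":1},{"tx":0,"ty":0,"tz":-0.5,"wx":0,"wy":0,"wz":0,"gripper":1},{"tx":0,"ty":0,"tz":-0.75,"wx":0,"wy":0,"wz":0,"gripper":1},{"tx":0,"ty":0,"tz":-1,"wx":0,"wy":0,"wz":0,"gripper":1}]'
python3 - <<'E'
from h import *
st()
E
```

```text
time: 8.13
tool_pos: [587.8, -105.4, 47.4]
tcp_rot: [0.524, 1.571, -0.966]
contact_force: [-0.6, -1.6, -3.2]
grip_width: 21.7
t 8.13 pos [ 587.8 -105.4   47.4] zang -85.4 xax [ 0. -0. -1.] Ft [ 3.17 -0.72  1.58] w 21.7 q [-0.31  0.66  1.53 -0.    0.95  1.18]
```

Drag on b1 is about 1.6–2.1 N, well under 4 N. It looks worn, so I'll compare it with b3.

```bash
python3 -m creep '[{"tx":0.1,"ty":0,"tz":0,"wx":0,"wy":0,"wz":0,"gripper":1},{"tx":0.18,"ty":0,"tz":0,"wx":0,"wy":0,"wz":0,"gripper":1},{"tx":0.18,"ty":0,"tz":0,"wx":0,"wy":0,"wz":0,"gripper":-1},{"tx":0.18,"ty":0,"tz":0,"wx":0,"wy":0,"wz":0,"gripper":-1},{"tx":0.18,"ty":0,"tz":0,"wx":0,"wy":0,"wz":0,"gripper":-1},{"tx":0.18,"ty":0,"tz":0,"wx":0,"wy":0,"wz":0,"gripper":-1},{"tx":-2.5,"ty":0,"tz":0,"wx":0,"wy":0,"wz":0,"gripper":-1},{"tx":-6,"ty":0,"tz":0,"wx":0,"wy":0,"wz":0,"gripper":-1}]' ; python3 -m creep '[{"tx":0,"ty":-4,"tz":-1,"wx":-0.05,"wy":0,"wz":0,"gripper":-1},{"tx":0,"ty":-8,"tz":-2,"wx":-0.1,"wy":0,"wz":0,"gripper":-1},{"tx":0,"ty":-12,"tz":-3.5,"wx":-0.147,"wy":0,"wz":0,"gripper":-1},{"tx":0,"ty":-14.57,"tz":-4.52,"wx":-0.147,"wy":0,"wz":0,"gripper":-1},{"tx":0,"ty":-14.57,"tz":-4.52,"wx":-0.147,"wy":0,"wz":0,"gripper":-1},{"tx":0,"ty":-14.57,"tz":-4.52,"wx":-0.147,"wy":0,"wz":0,"gripper":-1}]'
python3 - <<'E'
from h import *
o=st(); print(tgt([439,-72,46],103.1,o))
c=capture("wrist"); save(c,"w2")
o=st(); print(tgt([439,-72,46],103.1,o))
P=cloud(c); Z=P[...,2]
m=((Z>55)&(Z<90)&(abs(P[...,0]-439)<60)&(abs(P[...,1]+72)<60)).astype(np.uint8); nl,lab,stt,ce=cv2.connectedComponentsWithStats(m)
i=1+stt[1:,4].argmax(); q=P[lab==i]; print(ce[i],stt[i,4],np.median(q[:,2]),cv2.minAreaRect(q[:,:2].astype(np.float32)))
E
```

```text
time: 8.8
tool_pos: [585.6, -105.0, 105.0]
tcp_rot: [-1.957, 1.563, 2.836]
contact_force: [0.3, 0.3, 1.3]
grip_width: 57.3
time: 9.3
tool_pos: [438.3, -72.0, 107.9]
tcp_rot: [1.004, 1.57, -0.339]
contact_force: [0.9, 0.1, 1.2]
grip_width: 91.1
t 9.30 pos [438.3 -72.  107.9] zang -77.0 xax [ 0.001 -0.    -1.   ] Ft [-1.17  0.86  0.07] w 91.1 q [-0.34  0.34  1.9  -0.    0.89  1.01]
(array([6.19, 0.06, 0.01]), array([-0.001,  0.   , -0.001]))
t 9.35 pos [439.9 -72.6 108. ] zang -77.0 xax [ 0.002 -0.001 -1.   ] Ft [-0.09  0.73  0.22] w 91.5 q [-0.34  0.34  1.9  -0.    0.89  1.01]
(array([ 6.2 , -0.08, -0.09]), array([-0.001,  0.001, -0.002]))
[255.73465592 212.44823311] 1613 72.57723843097384 ((439.1585388183594, -71.44607543945312), (45.752689361572266, 21.489871978759766), 13.232928276062012)
```

View pics/w2.png

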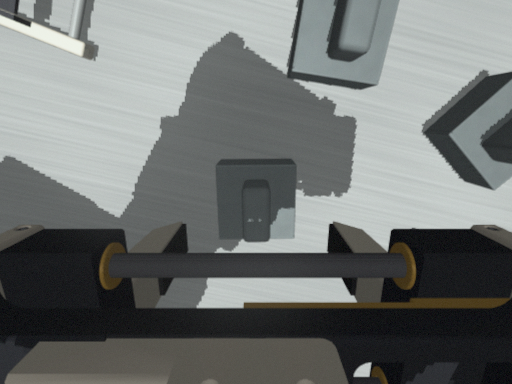

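The wrist view shows b3's bar at (256,212), centred between the jaws. b1 and b2 are at the upper right, and the plate is at the upper left (45,35). Descend and grip.

```bash
python3 -m creep '[{"tx":2,"ty":0,"tz":0,"wx":0,"wy":0,"wz":0,"gripper":-0.2},{"tx":4,"ty":0,"tz":0,"wx":0,"wy":0,"wz":0,"gripper":-0.2},{"tx":6.2,"ty":0,"tz":0,"wx":0,"wy":0,"wz":0,"gripper":-0.2},{"tx":6.2,"ty":0,"tz":0,"wx":0,"wy":0,"wz":0,"gripper":1},{"tx":6.2,"ty":0,"tz":0,"wx":0,"wy":0,"wz":0,"gripper":1},{"tx":6.2,"ty":0,"tz":0,"wx":0,"wy":0,"wz":0,"gripper":1},{"tx":6.2,"ty":0,"tz":0,"wx":0,"wy":0,"wz":0,"gripper":1},{"tx":6.2,"ty":0,"tz":0,"wx":0,"wy":0,"wz":0,"gripper":1}]' >/dev/null; python3 -m creep '[{"tx":0,"ty":0,"tz":0,"wx":0,"wy":0,"wz":0,"gripper":1},{"tx":0,"ty":0,"tz":0,"wx":0,"wy":0,"wz":0,"gripper":1},{"tx":0,"ty":0,"tz":0,"wx":0,"wy":0,"wz":0,"gripper":1},{"tx":0,"ty":0,"tz":0,"wx":0,"wy":0,"wz":0,"gripper":1},{"tx":0,"ty":0,"tz":0,"wx":0,"wy":0,"wz":0,"gripper":1},{"tx":0,"ty":0,"tz":0,"wx":0,"wy":0,"wz":0,"gripper":1}]'
python3 - <<'E'
from h import *
st()
E
```

```text
time: 10.52
tool_pos: [438.9, -72.1, 45.7]
tcp_rot: [1.519, 1.571, 0.176]
contact_force: [-0.9, 2.1, 4.9]
grip_width: 22.0
t 10.52 pos [438.9 -72.1  45.7] zang -77.0 xax [ 0.  0. -1.] Ft [-4.91 -0.36 -2.22] w 22.0 q [-0.34  0.45  1.96  0.    0.73  1.01]
```

```bash
python3 -m creep '[{"tx":-0.08,"ty":0,"tz":0,"wx":0,"wy":0,"wz":0,"gripper":1},{"tx":-0.16,"ty":0,"tz":0,"wx":0,"wy":0,"wz":0,"gripper":1},{"tx":-0.16,"ty":0,"tz":0,"wx":0,"wy":0,"wz":0,"gripper":1},{"tx":-0.16,"ty":0,"tz":0,"wx":0,"wy":0,"wz":0,"gripper":1}]'
python3 - <<'E'
from h import *
st()
E
```

```text
time: 10.85
tool_pos: [438.5, -72.1, 46.7]
tcp_rot: [-2.052, 1.57, 2.888]
contact_force: [-0.7, 1.0, -3.9]
grip_width: 22.0
t 10.85 pos [438.5 -72.1  46.7] zang -77.0 xax [-0.001  0.    -1.   ] Ft [ 3.91 -0.5  -1.12] w 22.0 q [-0.34  0.45  1.96 -0.    0.73  1.01]
```

```bash
python3 -m creep '[{"tx":0,"ty":0,"tz":-0.25,"wx":0,"wy":0,"wz":0,"gripper":1},{"tx":0,"ty":0,"tz":-0.5,"wx":0,"wy":0,"wz":0,"gripper":1},{"tx":0,"ty":0,"tz":-0.75,"wx":0,"wy":0,"wz":0,"gripper":1},{"tx":0,"ty":0,"tz":-1,"wx":0,"wy":0,"wz":0,"gripper":1},{"tx":0,"ty":0,"tz":-1.25,"wx":0,"wy":0,"wz":0,"gripper":1},{"tx":0,"ty":0,"tz":-1.5,"wx":0,"wy":0,"wz":0,"gripper":1}]'
python3 - <<'E'
from h import *
st()
E
```

```text
time: 11.35
tool_pos: [435.7, -57.5, 47.0]
tcp_rot: [0.681, 1.57, -0.662]
contact_force: [0.3, -3.7, -3.4]
grip_width: 21.9
t 11.35 pos [435.7 -57.5  47. ] zang -77.0 xax [ 0.001 -0.    -1.   ] Ft [ 3.41 -0.52  3.68] w 21.9 q [-0.31  0.44  1.98 -0.    0.72  1.04]
```

```bash
python3 -m creep '[{"tx":0,"ty":0,"tz":-0.25,"wx":0,"wy":0,"wz":0,"gripper":1},{"tx":0,"ty":0,"tz":-0.5,"wx":0,"wy":0,"wz":0,"gripper":1},{"tx":0,"ty":0,"tz":-0.75,"wx":0,"wy":0,"wz":0,"gripper":1},{"tx":0,"ty":0,"tz":-1,"wx":0,"wy":0,"wz":0,"gripper":1}]'
python3 - <<'E'
from h import *
st()
E
```

```text
time: 11.68
tool_pos: [433.3, -47.7, 47.1]
tcp_rot: [0.584, 1.57, -0.759]
contact_force: [1.0, -3.7, -2.8]
grip_width: 21.8
t 11.68 pos [433.3 -47.7  47.1] zang -77.0 xax [ 0. -0. -1.] Ft [2.82 0.15 3.86] w 21.8 q [-0.29  0.44  1.99 -0.    0.72  1.06]
```

```bash
python3 -m creep '[{"tx":0,"ty":0,"tz":-0.25,"wx":0,"wy":0,"wz":0,"gripper":1},{"tx":0,"ty":0,"tz":-0.5,"wx":0,"wy":0,"wz":0,"gripper":1},{"tx":0,"ty":0,"tz":-0.75,"wx":0,"wy":0,"wz":0,"gripper":1},{"tx":0,"ty":0,"tz":-1,"wx":0,"wy":0,"wz":0,"gripper":1}]'
python3 - <<'E'
from h import *
st()
E
```

```text
time: 12.02
tool_pos: [431.0, -38.0, 47.0]
tcp_rot: [0.518, 1.57, -0.825]
contact_force: [0.5, -4.2, -2.5]
grip_width: 22.0
t 12.02 pos [431. -38.  47.] zang -77.0 xax [ 0. -0. -1.] Ft [ 2.47 -0.5   4.2 ] w 22.0 q [-0.27  0.43  1.99 -0.    0.71  1.08]
```

b3 drags at 3.7–4.2 N, so b3 is the grippy block. Next I refine the plate's pose from the side view.

Run:
```python
from h import *
import pickle
for nm,s in (("side",np.s_[215:270,225:265]),("top",np.s_[178:202,180:232])):
    c=capture(nm); pickle.dump(c,open(nm+"1.pkl","wb")); save(c,nm+"1")
    f=c["frame"][s].astype(int); g=f.min(-1); thr=np.percentile(g,85); 
    print(nm,np.percentile(g,[5,50,80,90,95,100]))
    thr={"side":165,"top":122}[nm]
    m=(g>thr).astype(np.uint8); nl,lab,stt,ce=cv2.connectedComponentsWithStats(m); i=1+stt[1:,4].argmax()
    ys,xs=np.nonzero(lab==i); print(stt[i])
    pts=np.array([onplane(c,x+s[1].start,y+s[0].start,20.5)[:2] for x,y in zip(xs,ys)],np.float32)
    print(cv2.minAreaRect(pts),pts.mean(0))
    P=cloud(c)[s][lab==i]; print(np.nanmedian(P,0))
st()
f=pickle.load(open("side1.pkl","rb"))["frame"]
cv2.imwrite("pics/cropp.png",cv2.resize(cv2.cvtColor(f[200:270,155:265],cv2.COLOR_RGB2BGR),None,fx=7,fy=7,interpolation=cv2.INTER_CUBIC))
```

```text
side [ 55. 115. 117. 119. 127. 153.]Traceback (most recent call last):
  File "<stdin>", line 8, in <module>
ValueError: attempt to get argmax of an empty sequence
```

Run:
```python
from h import *
import pickle
pickle.dump(capture("top"),open("top1.pkl","wb"))
for nm,s,thr in (("side",np.s_[215:270,225:265],122),("top",np.s_[178:202,180:232],118)):
    c=pickle.load(open(nm+"1.pkl","rb"))
    f=c["frame"][s].astype(int); g=f.min(-1)
    m=(g>thr).astype(np.uint8); nl,lab,stt,ce=cv2.connectedComponentsWithStats(m); i=1+stt[1:,4].argmax()
    ys,xs=np.nonzero(lab==i); print(nm,stt[i])
    pts=np.array([onplane(c,x+s[1].start,y+s[0].start,20.5)[:2] for x,y in zip(xs,ys)],np.float32)
    print(cv2.minAreaRect(pts),pts.mean(0))
st()
f=pickle.load(open("side1.pkl","rb"))["frame"]
cv2.imwrite("pics/cropp.png",cv2.resize(cv2.cvtColor(f[200:270,155:265],cv2.COLOR_RGB2BGR),None,fx=7,fy=7,interpolation=cv2.INTER_CUBIC))
```

```text
side [ 17  13  13  31 125]
((537.4400634765625, 142.98129272460938), (102.20169067382812, 12.676607131958008), 82.1155776977539) [537.1253 143.7714]
top [ 9  8 30  8 94]
((536.551513671875, 148.04942321777344), (95.27552795410156, 11.737678527832031), 81.25704193115234) [535.87665 146.27307]
t 12.12 pos [430.7 -37.6  46.9] zang -76.9 xax [-0.  0. -1.] Ft [3.21 0.65 1.99] w 21.8 q [-0.26  0.43  1.99  0.    0.71  1.08]
```

View pics/cropp.png

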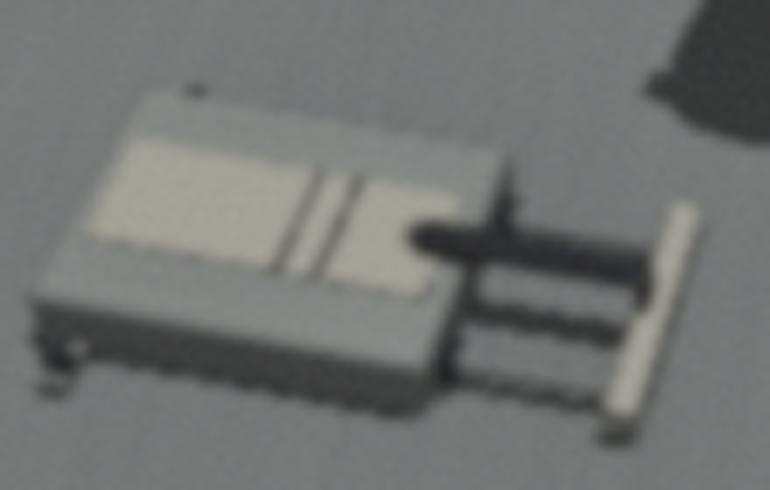

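b3 is in the gripper. The side crop (7x) shows the pointer tip at (425,240), well short of the two lines at (300,220) and (340,225). The face centre is about (531,146), with the push direction at −8°. I'll carry b3 to 60 mm in front and turn it.

```bash
python3 -m creep '[{"tx":-2,"ty":0,"tz":0,"wx":0,"wy":0,"wz":0,"gripper":1},{"tx":-4,"ty":1,"tz":-2.5,"wx":-0.12,"wy":0,"wz":0,"gripper":1},{"tx":-4,"ty":2,"tz":-5,"wx":-0.24,"wy":0,"wz":0,"gripper":1},{"tx":-4,"ty":3.5,"tz":-7.5,"wx":-0.36,"wy":0,"wz":0,"gripper":1},{"tx":-4,"ty":5,"tz":-10,"wx":-0.48,"wy":0,"wz":0,"gripper":1},{"tx":-4,"ty":6.5,"tz":-12.5,"wx":-0.6,"wy":0,"wz":0,"gripper":1},{"tx":-4,"ty":7.5,"tz":-15,"wx":-0.72,"wy":0,"wz":0,"gripper":1},{"tx":-4,"ty":8.28,"tz":-17.77,"wx":-0.84,"wy":0,"wz":0,"gripper":1}]'; python3 -m creep '[{"tx":0,"ty":0,"tz":0,"wx":-0.12,"wy":0,"wz":0,"gripper":1},{"tx":0,"ty":0,"tz":0,"wx":-0.24,"wy":0,"wz":0,"gripper":1},{"tx":0,"ty":0,"tz":0,"wx":-0.364,"wy":0,"wz":0,"gripper":1},{"tx":0,"ty":0,"tz":0,"wx":-0.364,"wy":0,"wz":0,"gripper":1},{"tx":0,"ty":0,"tz":0,"wx":-0.364,"wy":0,"wz":0,"gripper":1}]'
python3 - <<'E'
from h import *
o=st(); print(tgt([471.5,154.2,47],-8,o))
c=capture("top"); save(c,"t2"); c=capture("side"); save(c,"s2")
o=st(); print(tgt([471.5,154.2,47],-8,o))
E
```

```text
time: 12.78
tool_pos: [470.5, 155.2, 85.8]
tcp_rot: [-2.677, 1.567, 3.109]
contact_force: [1.3, 0.2, -9.0]
grip_width: 21.8
time: 13.2
tool_pos: [470.2, 153.8, 86.0]
tcp_rot: [-2.972, 1.567, -3.115]
contact_force: [-0.1, 0.6, -8.2]
grip_width: 21.7
t 13.20 pos [470.2 153.8  86. ] zang -8.2 xax [-0.003 -0.    -1.   ] Ft [ 8.16  0.59 -0.2 ] w 21.7 q [0.16 0.46 1.79 0.   0.9  0.3 ]
(array([3.9 , 0.06, 0.14]), array([-0.003, -0.003,  0.001]))
t 13.30 pos [470.8 153.6  86.4] zang -8.2 xax [-0.002 -0.    -1.   ] Ft [ 7.68 -0.16 -0.08] w 22.0 q [0.16 0.45 1.79 0.   0.9  0.3 ]
(array([3.94, 0.07, 0.06]), array([-0.003, -0.002,  0.   ]))
```

View pics/s2.png

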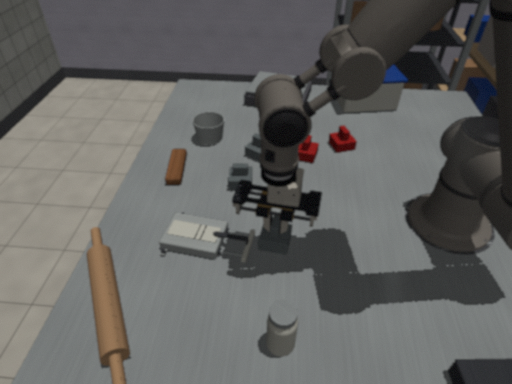

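View pics/t2.png

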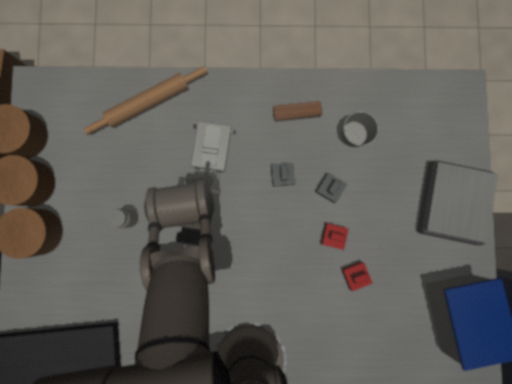

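```bash
python3 -m creep '[{"tx":1.3,"ty":0.06,"tz":0,"wx":0,"wy":0,"wz":0,"gripper":1},{"tx":2.6,"ty":0.06,"tz":0,"wx":0,"wy":0,"wz":0,"gripper":1},{"tx":3.5,"ty":0.06,"tz":0,"wx":0,"wy":0,"wz":0,"gripper":1},{"tx":3.8,"ty":0.06,"tz":0,"wx":0,"wy":0,"wz":0,"gripper":1},{"tx":4,"ty":0.06,"tz":0,"wx":0,"wy":0,"wz":0,"gripper":1},{"tx":4,"ty":0.06,"tz":0,"wx":0,"wy":0,"wz":0,"gripper":1}]'
python3 - <<'E'
from h import *
o=st()
E
```

```text
time: 13.8
tool_pos: [471.4, 154.3, 47.4]
tcp_rot: [-2.874, 1.57, -3.014]
contact_force: [-2.8, 0.1, -2.9]
grip_width: 22.0
t 13.80 pos [471.4 154.3  47.4] zang -8.0 xax [-0.001 -0.    -1.   ] Ft [ 2.94 -0.27 -2.79] w 22.0 q [0.16 0.52 1.82 0.   0.8  0.3 ]
```

```bash
python3 -m creep '[{"tx":0,"ty":0,"tz":0.25,"wx":0,"wy":0,"wz":0,"gripper":1},{"tx":0,"ty":0,"tz":0.5,"wx":0,"wy":0,"wz":0,"gripper":1},{"tx":0,"ty":0,"tz":0.75,"wx":0,"wy":0,"wz":0,"gripper":1},{"tx":0,"ty":0,"tz":1,"wx":0,"wy":0,"wz":0,"gripper":1},{"tx":0,"ty":0,"tz":1.25,"wx":0,"wy":0,"wz":0,"gripper":1},{"tx":0,"ty":0,"tz":1.5,"wx":0,"wy":0,"wz":0,"gripper":1},{"tx":0,"ty":0,"tz":1.75,"wx":0,"wy":0,"wz":0,"gripper":1},{"tx":0,"ty":0,"tz":2,"wx":0,"wy":0,"wz":0,"gripper":1}]'
python3 - <<'E'
from h import *
o=st()
c=capture("side"); save(c,"s3"); cv2.imwrite("pics/s3c.png",cv2.resize(cv2.cvtColor(c["frame"][190:280,150:310],cv2.COLOR_RGB2BGR),None,fx=5,fy=5,interpolation=cv2.INTER_CUBIC))
E
```

```text
time: 14.47
tool_pos: [491.1, 151.5, 47.1]
tcp_rot: [-2.934, 1.569, -3.074]
contact_force: [-6.3, 0.5, 0.9]
grip_width: 21.8
t 14.47 pos [491.1 151.5  47.1] zang -8.0 xax [-0.001 -0.    -1.   ] Ft [-0.88 -0.36 -6.27] w 21.8 q [0.15 0.54 1.77 0.   0.83 0.29]
```

View pics/s3c.png

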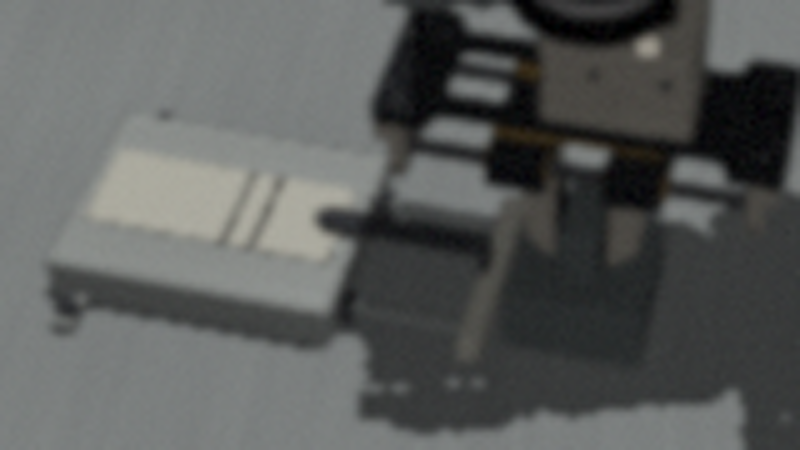

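The side crop shows the plate edge (485,285) with only a small gap to the block front (505,290). I'll raise it by about half a mm and creep on.

```bash
python3 -m creep '[{"tx":-0.06,"ty":0,"tz":0.2,"wx":0,"wy":0,"wz":0,"gripper":1},{"tx":-0.06,"ty":0,"tz":0.4,"wx":0,"wy":0,"wz":0,"gripper":1},{"tx":-0.06,"ty":0,"tz":0.6,"wx":0,"wy":0,"wz":0,"gripper":1},{"tx":-0.06,"ty":0,"tz":0.8,"wx":0,"wy":0,"wz":0,"gripper":1}]'
python3 - <<'E'
from h import *
o=st()
E
```

```text
time: 14.85
tool_pos: [498.7, 150.4, 47.4]
tcp_rot: [-3.002, 1.569, 3.142]
contact_force: [-7.0, 1.5, -2.0]
grip_width: 21.5
t 14.85 pos [498.7 150.4  47.4] zang -8.0 xax [-0.002  0.    -1.   ] Ft [ 2.    0.48 -7.1 ] w 21.5 q [0.15 0.55 1.75 0.   0.84 0.28]
```

```bash
python3 -m creep '[{"tx":0,"ty":0,"tz":0.2,"wx":0,"wy":0,"wz":0,"gripper":1},{"tx":0,"ty":0,"tz":0.4,"wx":0,"wy":0,"wz":0,"gripper":1},{"tx":0,"ty":0,"tz":0.6,"wx":0,"wy":0,"wz":0,"gripper":1},{"tx":0,"ty":0,"tz":0.8,"wx":0,"wy":0,"wz":0,"gripper":1}]'
python3 - <<'E'
from h import *
o=st()
c=capture("side"); save(c,"s4"); cv2.imwrite("pics/s4c.png",cv2.resize(cv2.cvtColor(c["frame"][190:280,150:310],cv2.COLOR_RGB2BGR),None,fx=5,fy=5,interpolation=cv2.INTER_CUBIC))
E
```

```text
time: 15.18
tool_pos: [506.2, 149.3, 47.3]
tcp_rot: [-2.969, 1.568, -3.109]
contact_force: [-7.5, 1.0, -0.9]
grip_width: 21.8
t 15.18 pos [506.2 149.3  47.3] zang -8.0 xax [-0.003 -0.    -1.   ] Ft [ 0.92 -0.05 -7.54] w 21.8 q [0.14 0.56 1.73 0.   0.85 0.28]
```

View pics/s4c.png

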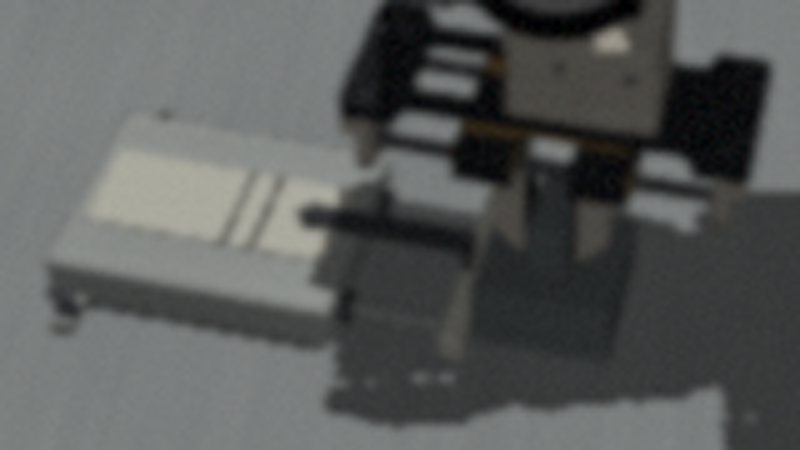

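The plate is moving: the pointer tip went from (322,215) to (305,213), about 8–10 mm pushed. Lines are at x≈265 and 235.

```bash
python3 -m creep '[{"tx":-0.03,"ty":0,"tz":0.2,"wx":0,"wy":0,"wz":0,"gripper":1},{"tx":-0.03,"ty":0,"tz":0.4,"wx":0,"wy":0,"wz":0,"gripper":1},{"tx":-0.03,"ty":0,"tz":0.6,"wx":0,"wy":0,"wz":0,"gripper":1},{"tx":-0.03,"ty":0,"tz":0.8,"wx":0,"wy":0,"wz":0,"gripper":1},{"tx":-0.03,"ty":0,"tz":1,"wx":0,"wy":0,"wz":0,"gripper":1},{"tx":-0.03,"ty":0,"tz":1.2,"wx":0,"wy":0,"wz":0,"gripper":1},{"tx":-0.03,"ty":0,"tz":1.4,"wx":0,"wy":0,"wz":0,"gripper":1},{"tx":-0.03,"ty":0,"tz":1.6,"wx":0,"wy":0,"wz":0,"gripper":1}]'
python3 - <<'E'
from h import *
o=st()
c=capture("side"); save(c,"s5"); cv2.imwrite("pics/s5c.png",cv2.resize(cv2.cvtColor(c["frame"][190:280,150:310],cv2.COLOR_RGB2BGR),None,fx=5,fy=5,interpolation=cv2.INTER_CUBIC))
E
```

```text
time: 15.9
tool_pos: [521.8, 147.1, 47.3]
tcp_rot: [-2.967, 1.567, -3.107]
contact_force: [-7.6, 1.2, -2.8]
grip_width: 21.4
t 15.90 pos [521.8 147.1  47.3] zang -8.0 xax [-0.004 -0.    -1.   ] Ft [ 2.78  0.17 -7.7 ] w 21.4 q [0.13 0.58 1.69 0.   0.87 0.27]
```

View pics/s5c.png

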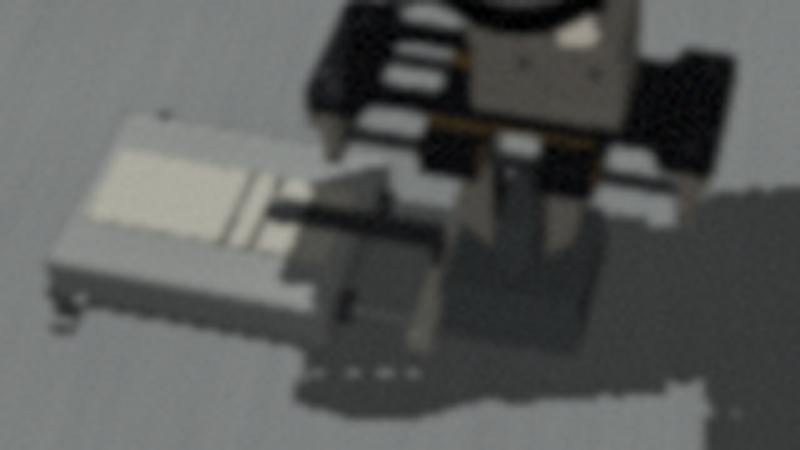

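The tip (270,212) is just at the near line, so about 25 mm pushed. Another 9 mm.

```bash
python3 -m creep '[{"tx":0,"ty":0,"tz":0.2,"wx":0,"wy":0,"wz":0,"gripper":1},{"tx":0,"ty":0,"tz":0.4,"wx":0,"wy":0,"wz":0,"gripper":1},{"tx":0,"ty":0,"tz":0.6,"wx":0,"wy":0,"wz":0,"gripper":1},{"tx":0,"ty":0,"tz":0.8,"wx":0,"wy":0,"wz":0,"gripper":1},{"tx":0,"ty":0,"tz":0.9,"wx":0,"wy":0,"wz":0,"gripper":1},{"tx":0.05,"ty":0,"tz":0.9,"wx":0,"wy":0,"wz":0,"gripper":1},{"tx":0.1,"ty":0,"tz":0.9,"wx":0,"wy":0,"wz":0,"gripper":1},{"tx":0.15,"ty":0,"tz":0.9,"wx":0,"wy":0,"wz":0,"gripper":1}]'
python3 - <<'E'
from h import *
o=st()
c=capture("side"); save(c,"s6"); cv2.imwrite("pics/s6c.png",cv2.resize(cv2.cvtColor(c["frame"][190:280,150:310],cv2.COLOR_RGB2BGR),None,fx=5,fy=5,interpolation=cv2.INTER_CUBIC))
E
```

```text
time: 16.62
tool_pos: [530.9, 145.9, 46.9]
tcp_rot: [-2.953, 1.568, -3.093]
contact_force: [-11.4, 1.5, 11.6]
grip_width: 21.9
t 16.62 pos [530.9 145.9  46.9] zang -8.0 xax [-0.003 -0.    -1.   ] Ft [-11.6   -0.12 -11.5 ] w 21.9 q [0.13 0.59 1.67 0.   0.88 0.27]
```

View pics/s6c.png

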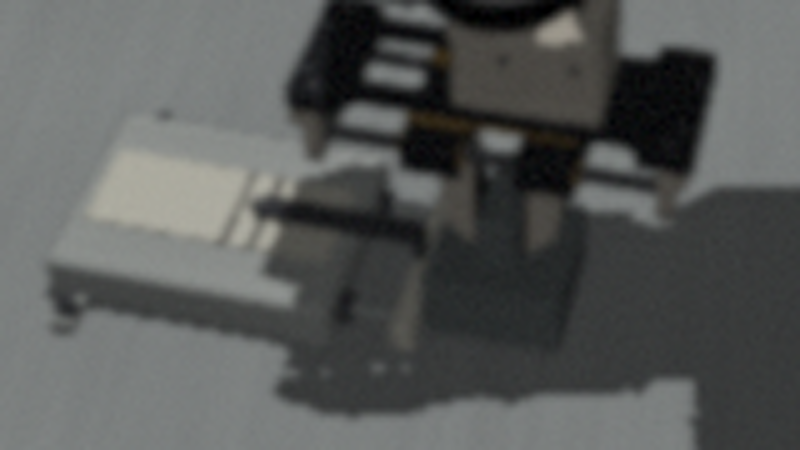

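Tip (253,207) is now midway between the lines. The force is 11.6 N down, so I'll ease that and back off slowly to hand the spring load to the foot.

```bash
python3 -m creep '[{"tx":-0.03,"ty":0,"tz":-0.03,"wx":0,"wy":0,"wz":0,"gripper":1},{"tx":-0.06,"ty":0,"tz":-0.06,"wx":0,"wy":0,"wz":0,"gripper":1},{"tx":-0.06,"ty":0,"tz":-0.1,"wx":0,"wy":0,"wz":0,"gripper":1},{"tx":-0.06,"ty":0,"tz":-0.1,"wx":0,"wy":0,"wz":0,"gripper":1},{"tx":-0.06,"ty":0,"tz":-0.1,"wx":0,"wy":0,"wz":0,"gripper":1}]'
python3 - <<'E'
from h import *
o=st()
E
```

```text
time: 17.08
tool_pos: [530.7, 145.9, 47.1]
tcp_rot: [-2.792, 1.57, -2.932]
contact_force: [-6.3, -0.3, 1.0]
grip_width: 21.5
t 17.08 pos [530.7 145.9  47.1] zang -8.0 xax [-0.001 -0.    -1.   ] Ft [-1.   -1.13 -6.23] w 21.5 q [ 0.13  0.59  1.67 -0.    0.88  0.27]
```

```bash
python3 -m creep '[{"tx":0.02,"ty":0,"tz":-0.03,"wx":0,"wy":0,"wz":0,"gripper":1},{"tx":0.02,"ty":0,"tz":-0.06,"wx":0,"wy":0,"wz":0,"gripper":1},{"tx":0.02,"ty":0,"tz":-0.1,"wx":0,"wy":0,"wz":0,"gripper":1},{"tx":0.02,"ty":0,"tz":-0.1,"wx":0,"wy":0,"wz":0,"gripper":1},{"tx":0.02,"ty":0,"tz":-0.1,"wx":0,"wy":0,"wz":0,"gripper":1}]'
python3 - <<'E'
from h import *
o=st()
E
```

```text
time: 17.5
tool_pos: [530.5, 145.9, 47.1]
tcp_rot: [-0.075, 1.57, -0.215]
contact_force: [-3.3, -1.5, 2.2]
grip_width: 21.6
t 17.50 pos [530.5 145.9  47.1] zang -8.0 xax [ 0.001 -0.    -1.   ] Ft [-2.22 -1.93 -3.01] w 21.6 q [ 0.13  0.59  1.67 -0.    0.88  0.27]
```

```bash
python3 -m creep '[{"tx":0.01,"ty":0,"tz":-0.03,"wx":0,"wy":0,"wz":0,"gripper":1},{"tx":0.02,"ty":0,"tz":-0.06,"wx":0,"wy":0,"wz":0,"gripper":1},{"tx":0.02,"ty":0,"tz":-0.09,"wx":0,"wy":0,"wz":0,"gripper":1},{"tx":0.02,"ty":0,"tz":-0.09,"wx":0,"wy":0,"wz":0,"gripper":1},{"tx":0.02,"ty":0,"tz":-0.09,"wx":0,"wy":0,"wz":0,"gripper":1}]'
python3 - <<'E'
from h import *
o=st()
E
```

```text
time: 17.92
tool_pos: [529.8, 146.1, 47.0]
tcp_rot: [0.06, 1.569, -0.079]
contact_force: [-3.0, -1.4, 4.5]
grip_width: 21.7
t 17.92 pos [529.8 146.1  47. ] zang -8.0 xax [ 0.001 -0.    -1.   ] Ft [-4.53 -1.8  -2.75] w 21.7 q [ 0.13  0.59  1.67 -0.    0.88  0.27]
```

```bash
python3 -m creep '[{"tx":0,"ty":0,"tz":-0.03,"wx":0,"wy":0,"wz":0,"gripper":1},{"tx":0,"ty":0,"tz":-0.06,"wx":0,"wy":0,"wz":0,"gripper":1},{"tx":0,"ty":0,"tz":-0.09,"wx":0,"wy":0,"wz":0,"gripper":1},{"tx":0,"ty":0,"tz":-0.12,"wx":0,"wy":0,"wz":0,"gripper":1},{"tx":0,"ty":0,"tz":-0.12,"wx":0,"wy":0,"wz":0,"gripper":1},{"tx":0,"ty":0,"tz":-0.12,"wx":0,"wy":0,"wz":0,"gripper":1}]'
python3 - <<'E'
from h import *
o=st()
E
```

```text
time: 18.42
tool_pos: [528.6, 146.3, 47.0]
tcp_rot: [0.044, 1.569, -0.095]
contact_force: [-2.7, -1.2, 6.3]
grip_width: 22.1
t 18.42 pos [528.6 146.3  47. ] zang -8.0 xax [ 0.001 -0.    -1.   ] Ft [-6.34 -1.58 -2.5 ] w 22.1 q [ 0.13  0.59  1.68 -0.    0.87  0.27]
```

```bash
python3 -m creep '[{"tx":0,"ty":0,"tz":-0.03,"wx":0,"wy":0,"wz":0,"gripper":1},{"tx":0,"ty":0,"tz":-0.06,"wx":0,"wy":0,"wz":0,"gripper":1},{"tx":0,"ty":0,"tz":-0.09,"wx":0,"wy":0,"wz":0,"gripper":1},{"tx":0,"ty":0,"tz":-0.09,"wx":0,"wy":0,"wz":0,"gripper":1},{"tx":0,"ty":0,"tz":-0.09,"wx":0,"wy":0,"wz":0,"gripper":1}]'
python3 - <<'E'
from h import *
o=st()
c=capture("side"); save(c,"s7"); cv2.imwrite("pics/s7c.png",cv2.resize(cv2.cvtColor(c["frame"][190:280,150:310],cv2.COLOR_RGB2BGR),None,fx=5,fy=5,interpolation=cv2.INTER_CUBIC))
E
```

```text
time: 18.83
tool_pos: [528.2, 146.4, 47.0]
tcp_rot: [0.111, 1.568, -0.028]
contact_force: [1.0, -2.1, 5.1]
grip_width: 21.9
t 18.83 pos [528.2 146.4  47. ] zang -8.0 xax [ 0.002 -0.    -1.   ] Ft [-5.05 -1.96  1.29] w 21.9 q [ 0.13  0.59  1.68 -0.    0.87  0.27]
```

View pics/s7c.png

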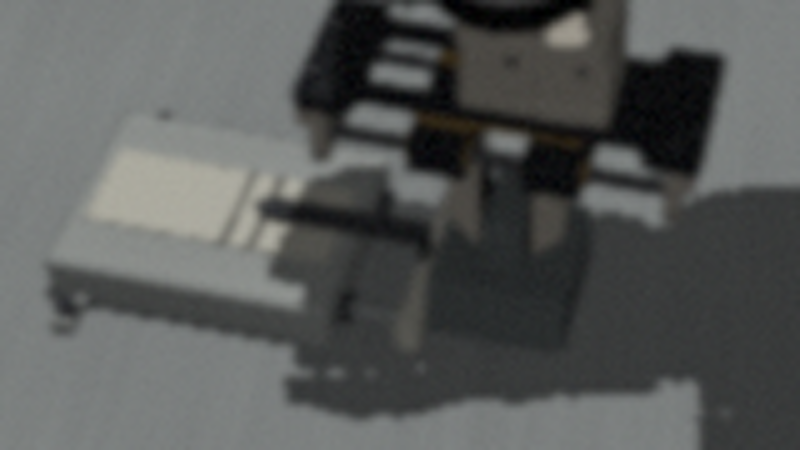

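The hold is transferred: tool force along the push is +1.3 N, and the tip (260,207) lies between the lines (272 / 240). Release.

```bash
python3 -m creep '[{"tx":-0.02,"ty":0,"tz":0.02,"wx":0,"wy":0,"wz":0,"gripper":1},{"tx":-0.03,"ty":0,"tz":0.02,"wx":0,"wy":0,"wz":0,"gripper":0.42},{"tx":-0.03,"ty":0,"tz":0.02,"wx":0,"wy":0,"wz":0,"gripper":0.3},{"tx":-0.03,"ty":0,"tz":0.02,"wx":0,"wy":0,"wz":0,"gripper":0.1},{"tx":-0.03,"ty":0,"tz":0.02,"wx":0,"wy":0,"wz":0,"gripper":0.1}]'
python3 - <<'E'
from h import *
o=st()
c=capture("side"); save(c,"s8"); cv2.imwrite("pics/s8c.png",cv2.resize(cv2.cvtColor(c["frame"][190:280,150:310],cv2.COLOR_RGB2BGR),None,fx=5,fy=5,interpolation=cv2.INTER_CUBIC))
E
```

```text
time: 19.3
tool_pos: [526.9, 146.7, 46.4]
tcp_rot: [-3.067, 1.57, 3.077]
contact_force: [0.4, 1.1, -0.3]
grip_width: 39.8
t 19.30 pos [526.9 146.7  46.4] zang -8.0 xax [-0.001  0.    -1.   ] Ft [0.29 1.12 0.22] w 39.8 q [0.13 0.59 1.68 0.   0.87 0.27]
```

View pics/s8c.png

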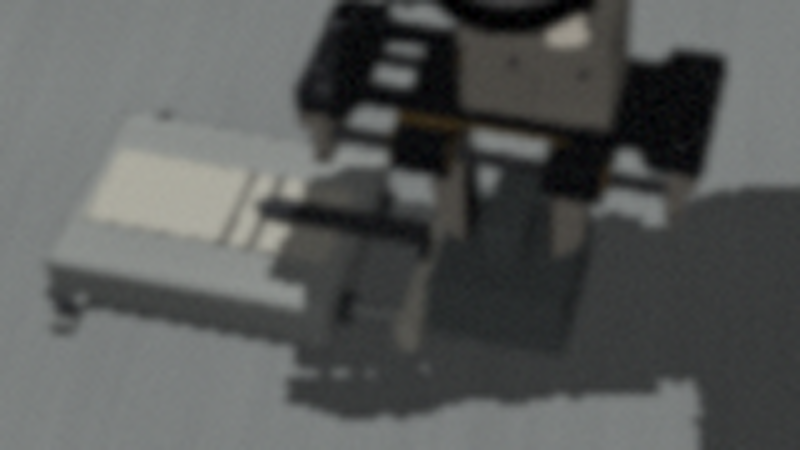

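The block is holding and the tip is unchanged at (260,207), with the fingers off the bar. Lift straight up, then back away.

```bash
python3 -m creep '[{"tx":-1,"ty":0,"tz":0,"wx":0,"wy":0,"wz":0,"gripper":0.1},{"tx":-2.5,"ty":0,"tz":0,"wx":0,"wy":0,"wz":0,"gripper":0.1},{"tx":-5,"ty":0,"tz":0,"wx":0,"wy":0,"wz":0,"gripper":0.1},{"tx":-8,"ty":0,"tz":0,"wx":0,"wy":0,"wz":0,"gripper":0.1},{"tx":-12,"ty":0,"tz":0,"wx":0,"wy":0,"wz":0,"gripper":0.1},{"tx":-14,"ty":0,"tz":-4,"wx":0,"wy":0,"wz":0,"gripper":0.1},{"tx":-14,"ty":0,"tz":-8,"wx":0,"wy":0,"wz":0,"gripper":0.1},{"tx":-14,"ty":0,"tz":-12,"wx":0,"wy":0,"wz":0,"gripper":0.1}]'; python3 -m creep '[{"tx":0,"ty":-3.5,"tz":0,"wx":0,"wy":0,"wz":0,"gripper":0.1},{"tx":0,"ty":-7,"tz":0,"wx":0,"wy":0,"wz":0,"gripper":0.1},{"tx":0,"ty":-10.5,"tz":0,"wx":0,"wy":0,"wz":0,"gripper":0.1},{"tx":0,"ty":-14,"tz":0,"wx":0,"wy":0,"wz":0,"gripper":0.1},{"tx":0,"ty":-17.5,"tz":0,"wx":0,"wy":0,"wz":0,"gripper":0.1},{"tx":0,"ty":-21,"tz":0,"wx":0,"wy":0,"wz":0,"gripper":0.1},{"tx":0,"ty":-21,"tz":0,"wx":0,"wy":0,"wz":0,"gripper":0.1}]'
python3 - <<'E'
from h import *
o=st()
c=capture("side"); save(c,"s9"); cv2.imwrite("pics/s9c.png",cv2.resize(cv2.cvtColor(c["frame"][190:280,150:310],cv2.COLOR_RGB2BGR),None,fx=5,fy=5,interpolation=cv2.INTER_CUBIC))
P=cloud(c); s=np.s_[190:280,150:310]
c=capture("top"); save(c,"t9"); P=cloud(c); Z=P[...,2]
m=((Z>62)&(Z<82)&(P[...,0]>400)&(P[...,0]<640)&(abs(P[...,1])<320)).astype(np.uint8); nl,lab,stt,ce=cv2.connectedComponentsWithStats(m)
for i in range(1,nl):
    if stt[i,4]>40: q=P[lab==i]; print(np.round(ce[i]),stt[i,4],np.median(q[:,2]),cv2.minAreaRect(q[:,:2].astype(np.float32)))
E
```

```text
time: 20.02
tool_pos: [407.9, 163.3, 188.7]
tcp_rot: [0.383, 1.567, 0.243]
contact_force: [-0.5, -0.3, -1.1]
grip_width: 41.8
time: 20.6
tool_pos: [379.0, -49.6, 187.7]
tcp_rot: [-0.928, 1.568, -1.072]
contact_force: [0.2, -0.1, -0.0]
grip_width: 41.4
t 20.60 pos [379.  -49.6 187.7] zang -8.3 xax [ 0.001 -0.002 -1.   ] Ft [ 0.03 -0.06  0.22] w 41.4 q [-0.33  0.12  1.94 -0.    1.08 -0.18]
[284. 172.] 107 71.46139099990933 ((587.9197998046875, -107.33045959472656), (44.475746154785156, 21.628925323486328), 2.916773796081543)
[335. 186.] 107 71.34815579532324 ((545.0060424804688, -262.1087951660156), (21.738069534301758, 45.04210662841797), 59.59455108642578)
[202. 191.] 109 71.85288083957198 ((528.6644897460938, 146.14602661132812), (45.91194534301758, 22.02935791015625), 81.14928436279297)
```

View pics/s9c.png

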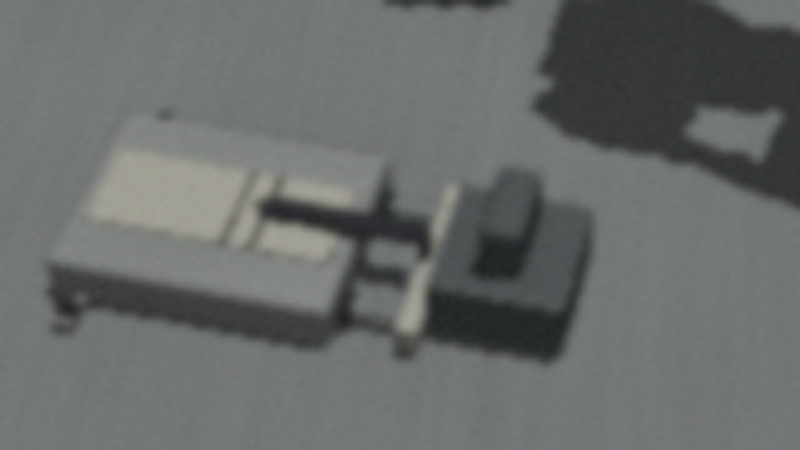

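View pics/t9.png

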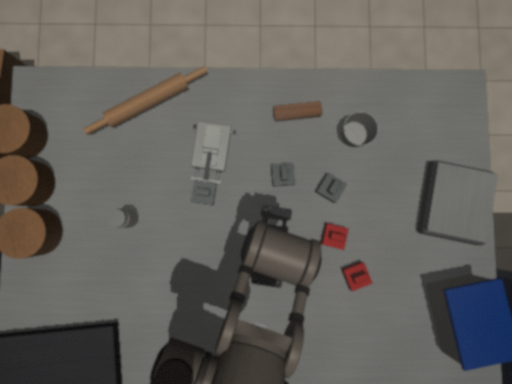

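Run:
```python
from h import *
import pickle
d=np.array([np.cos(np.radians(-8)),np.sin(np.radians(-8))])
a=pickle.load(open("side1.pkl","rb")); b=capture("side"); pickle.dump(b,open("sideE.pkl","wb"))
def tip(c,z=37):
    f=c["frame"].astype(int); s=np.s_[222:242,195:222]; g=f[s].max(-1)
    m=(g<75).astype(np.uint8); nl,lab,stt,ce=cv2.connectedComponentsWithStats(m); i=1+stt[1:,4].argmax(); ys,xs=np.nonzero(lab==i)
    k=xs.argmin(); v=ys[xs<=xs.min()+1].mean(); return onplane(c,xs.min()+s[1].start,v+s[0].start,z)[:2]
ta,tb=tip(a),tip(b); print("tips",ta,tb,"push",(tb-ta)@d)
def plate(c,s,thr):
    f=c["frame"][s].astype(int); g=f.min(-1); m=(g>thr).astype(np.uint8); nl,lab,stt,ce=cv2.connectedComponentsWithStats(m); i=1+stt[1:,4].argmax(); ys,xs=np.nonzero(lab==i)
    pts=np.array([onplane(c,x+s[1].start,y+s[0].start,20.5)[:2] for x,y in zip(xs,ys)],np.float32); r=cv2.minAreaRect(pts); print(stt[i],r); return np.array(r[0])
pa=plate(a,np.s_[215:270,225:265],122); pb=plate(b,np.s_[222:264,224:243],122); print("plate push",(pb-pa)@d)
P=cloud(b)
# lines in rest of guide: intensity along track strip 
f=b["frame"].astype(int).sum(-1)
import math
# sample along push axis on guide top plane z=30, offset 14mm to the side of pointer (+y side)
n=np.array([-d[1],d[0]]); f0=np.array([530.9,145.8]); o=np.array(b["xyz"]); R=RR(b); F=K(b)
for off in (16,):
    out=[]
    for t in range(95,190,2):
        p=np.append(f0+t*d+off*n,30); q=R.T@(p-o); u=q[0]/q[2]*F+b["cx"]; v=q[1]/q[2]*F+b["cy"]
        out.append((t,int(cv2.getRectSubPix(f.astype(np.float32),(1,1),(u,v))[0,0])))
    print(out)
print("tip along",(ta-f0)@d,(tb-f0)@d)
```

```text
tips [624.82564441 136.91545565] [656.70504206 131.71954726] push 32.29228022456685
[ 17  13  13  31 125] ((537.4400634765625, 142.98129272460938), (102.20169067382812, 12.676607131958008), 82.1155776977539)
[ 5 21  7 13 44] ((575.2652587890625, 167.71075439453125), (39.458290100097656, 10.295248031616211), 88.89189147949219)
plate push 34.015407246205974
[(95, 470), (97, 473), (99, 472), (101, 470), (103, 469), (105, 470), (107, 472), (109, 471), (111, 471), (113, 470), (115, 468), (117, 468), (119, 467), (121, 455), (123, 419), (125, 374), (127, 363), (129, 385), (131, 431), (133, 458), (135, 458), (137, 435), (139, 391), (141, 357), (143, 373), (145, 412), (147, 452), (149, 466), (151, 468), (153, 468), (155, 468), (157, 470), (159, 469), (161, 468), (163, 467), (165, 468), (167, 470), (169, 471), (171, 467), (173, 467), (175, 468), (177, 470), (179, 467), (181, 466), (183, 467), (185, 468), (187, 468), (189, 469)]
tip along 94.24805608552832 126.54033631009519
```

```bash
python3 -m creep '[{"tx":0,"ty":0,"tz":0,"wx":0,"wy":0,"wz":0,"gripper":0.1},{"tx":0,"ty":0,"tz":0,"wx":0,"wy":0,"wz":0,"gripper":0.1},{"tx":0,"ty":0,"tz":0,"wx":0,"wy":0,"wz":0,"gripper":0.1},{"tx":0,"ty":0,"tz":0,"wx":0,"wy":0,"wz":0,"gripper":0.1},{"tx":0,"ty":0,"tz":0,"wx":0,"wy":0,"wz":0,"gripper":0.1},{"tx":0,"ty":0,"tz":0,"wx":0,"wy":0,"wz":0,"gripper":0.1},{"tx":0,"ty":0,"tz":0,"wx":0,"wy":0,"wz":0,"gripper":0.1},{"tx":0,"ty":0,"tz":0,"wx":0,"wy":0,"wz":0,"gripper":0.1}]'
python3 - <<'E'
from h import *
import pickle
a=pickle.load(open("sideE.pkl","rb"))["frame"].astype(int); b=capture("side")["frame"].astype(int)
print("mean diff around pusher",abs(a-b)[190:280,150:280].mean(), "noise ref",abs(a-b)[300:370,20:60].mean())
print(close_job())
E
```

```text
time: 21.42
tool_pos: [379.3, -44.8, 186.8]
tcp_rot: [-2.296, 1.571, -2.435]
contact_force: [-0.3, 0.4, -0.0]
grip_width: 41.2
mean diff around pusher 1.1745299145299146 noise ref 1.0552380952380953
the job is handed in; nothing more can be done
None
```

The pusher is parked back with its pointer between the two lines, held by the grippy stop block, and the job is handed in at about 21.5 s. `close_job()` reported no verdict.

**Finding the block:** I dragged all three with the case lifted about 1.6 mm. The blocks that started at (528,−290) and (590,−140) took about 0.7–1.0 N and 1.6–2.1 N, so I took both as worn. The second figure is a little above the stated worn range. The block that started at (439,−72) took 3.7–4.2 N, so I took it as the grippy one; its first two readings sit just under the stated 4–6.5 N range.

**Pushing and release:** I carried that block in front of the plate, turned it so its y axis lay along the push, and pushed at about 25 mm/s. The highest tool force I read was about 11.5 N along the push and 11.6 N down, with the block's drag included. I then backed off about 3 mm until the foot carried the spring, released, and moved the arm clear.

**Last checks:**
- **Push distance:** Comparing the pointer tip before and after gives about 32 mm, and the block's position gives about 33 mm. By eye, the tip is about 6 mm past the near line, which gives about 31 mm.
- **Checks that disagreed:** Projecting the lines into the picture put the tip right at the near line. The plate-colour check gave 34 mm, but it saw only part of the plate. I trusted the displacement figures.
- **Holding still:** The picture around the pusher did not change beyond noise over the last 0.7 s.
- **Block positions:** The holding block looks upright, about 35 mm from the plate's face. The other two are over 200 mm away.
- **Bystanders:** The tin, shaker and brush look unmoved in the final top view; I judged this by eye only.

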